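# Make up the coarse and fine sieving kits

### The job

Make up the two sieving kits from the stock on the bench: the coarse kit goes in the three-bay tray and takes the large tin, the hand scoop and the wire brush; the fine kit goes in the two-bay tray and takes the small tin and the soft brush. Put one thing in each bay, in whichever order suits within a tray, tins upright and tools lying flat along their bays. Leave the brass weight and the calliper where they are.

Things in the scene. Friction and masses are not known exactly. Their poses are not given: they have to be found in the camera images.
- large_tin_c (a point): The large tin: a shut round aluminium sample tin, 60 mm in diameter, 42 mm high, standing upright, about 90 g. The point is its centre, 21 mm above its foot; z is its axis.
- small_tin_c (a point): The small tin: a shut round aluminium sample tin, 44 mm in diameter, 28 mm high, standing upright, about 45 g. The point is its centre, 14 mm above its foot; z is its axis.
- wire_brush_c (a point): The wire brush: a plain wooden stock 160 x 26 x 18 mm lying flat, brass wire tufts standing up on one end (15 to 77 mm along +x, 20 mm wide, top 36 mm above the underside). The point is the middle of the stock, 9 mm up; x along it towards the wires, z up. Grip across y at the point; it balances 9 mm on the wire side of it. About 90 g.
- soft_brush_c (a point): The soft brush: a flat brush lying flat, wooden handle 22 mm wide, 18 mm thick, steel ferrule 36 mm wide (19 to 49 mm along +x), pale hair. The point is in the handle, 9 mm up; x along it towards the hair, z up. It reaches 68 mm behind the point and 90 mm ahead. Grip across y at the point; it balances 16 mm ahead of it. About 70 g.
- scoop_c (a point): The hand scoop: aluminium, open flat-bottomed trough (44 mm wide, 38 mm high, 16 to 90 mm along +x) and a straight handle 22 mm wide, 20 mm thick, ending 68 mm along -x, its underside 10 mm clear of the bench. The point is in the handle near the trough, 20 mm up; x towards the trough, z up. Grip across y at the point; it balances 36 mm ahead of it. About 110 g.
- coarse_tray: The three-bay tray: the wider divided steel tray, 196 mm (x) by 273 mm (y), bay centres at y = -90, 0 and +90 mm. Each bay is 87 mm wide (y) by 190 mm long (x) inside; floor 3 mm thick; rim 25 mm and dividers 16 mm above the bench. Origin: centre of the underside; x along the bays, y across, z up. It does not move.
- fine_tray: The two-bay tray: the narrower divided steel tray, 196 mm (x) by 183 mm (y), bay centres at y = -45 and +45 mm. Each bay is 87 mm wide (y) by 190 mm long (x) inside; floor 3 mm thick; rim 25 mm and dividers 16 mm above the bench. Origin: centre of the underside; x along the bays, y across, z up. It does not move.
- weight_c (a point): The brass weight: a round check weight with a knob, 32 mm in diameter, 48 mm high, 200 g, standing among the stock; in neither kit. The point is its centre, half-way up.
- calliper_c (a point): The calliper: a steel vernier calliper 215 mm long, 6 mm thick, lying flat behind the stock; in neither kit. The point is the middle of its beam, 3 mm up; x along the beam.
There are look-alikes about, which are no part of the job. Leave any pink or red look-alike of the part that bears small_tin_c alone.

How it is judged:
At the end, for the whole second after the job is handed in: Each thing alone in a bay of its kit's tray, resting on the floor: within 36 mm of the bay's centre line, tools within 34 mm of mid-bay (tins 75), height within 6 mm, flat or upright within 0.12 rad, tools along the bay within 0.3 rad, at rest; weight and calliper within 20 mm of their start (((y of large_tin_c in the frame of coarse_tray between -0.126 and -0.054 m and y of scoop_c in the frame of coarse_tray between -0.036 and 0.036 m and y of wire_brush_c in the frame of coarse_tray between 0.054 and 0.126 m) or (y of large_tin_c in the frame of coarse_tray between -0.126 and -0.054 m and y of scoop_c in the frame of coarse_tray between 0.054 and 0.126 m and y of wire_brush_c in the frame of coarse_tray between -0.036 and 0.036 m) or (y of large_tin_c in the frame of coarse_tray between -0.036 and 0.036 m and y of scoop_c in the frame of coarse_tray between -0.126 and -0.054 m and y of wire_brush_c in the frame of coarse_tray between 0.054 and 0.126 m) or (y of large_tin_c in the frame of coarse_tray between -0.036 and 0.036 m and y of scoop_c in the frame of coarse_tray between 0.054 and 0.126 m and y of wire_brush_c in the frame of coarse_tray between -0.126 and -0.054 m) or (y of large_tin_c in the frame of coarse_tray between 0.054 and 0.126 m and y of scoop_c in the frame of coarse_tray between -0.126 and -0.054 m and y of wire_brush_c in the frame of coarse_tray between -0.036 and 0.036 m) or (y of large_tin_c in the frame of coarse_tray between 0.054 and 0.126 m and y of scoop_c in the frame of coarse_tray between -0.036 and 0.036 m and y of wire_brush_c in the frame of coarse_tray between -0.126 and -0.054 m)) and ((y of small_tin_c in the frame of fine_tray between -0.081 and -0.009 m and y of soft_brush_c in the frame of fine_tray between 0.009 and 0.081 m) or (y of small_tin_c in the frame of fine_tray between 0.009 and 0.081 m and y of soft_brush_c in the frame of fine_tray between -0.081 and -0.009 m)) and x of large_tin_c in the frame of coarse_tray between -0.075 and 0.075 m and z of large_tin_c in the frame of coarse_tray between 0.018 and 0.03 m and angle between each of large_tin_c, scoop_c, wire_brush_c, small_tin_c, soft_brush_c's own z axis and vertical below 0.12 rad and linear speed of each of large_tin, scoop, wire_brush, small_tin, soft_brush below 0.02 m/s and x of scoop_c in the frame of coarse_tray between -0.034 and 0.034 m and z of scoop_c in the frame of coarse_tray between 0.017 and 0.029 m and angle between the x axis of each of scoop_c, wire_brush_c and the x axis of coarse_tray, either way round below 0.3 rad and x of wire_brush_c in the frame of coarse_tray between -0.034 and 0.034 m and z of wire_brush_c in the frame of coarse_tray between 0.006 and 0.018 m and x of small_tin_c in the frame of fine_tray between -0.075 and 0.075 m and z of small_tin_c in the frame of fine_tray between 0.011 and 0.023 m and x of soft_brush_c in the frame of fine_tray between -0.034 and 0.034 m and z of soft_brush_c in the frame of fine_tray between 0.006 and 0.018 m and angle between the x axis of soft_brush_c and the x axis of fine_tray, either way round below 0.3 rad and distance of each of weight_c, calliper_c from where it was at the start of the episode below 0.02 m); the robot touches nothing.
It fails at once if the brass weight is shoved or tipped (distance of weight_c from where it was at the start of the episode above 0.02 m or angle between weight_c's own z axis and vertical above 0.5 rad).
It fails at once if the calliper is shoved (distance of calliper_c from where it was at the start of the episode above 0.02 m).
It also fails if it takes over 106 s, if anything falls off the work surface, if the arm or the gripper's body presses on something with over 40 N, if the wrist force passes 120 N, or if a joint passes its speed limit or range.

### The arm

A 6-joint arm with a two-finger parallel gripper is mounted at the origin on the work surface. World frame = base frame: x ahead of the robot, y to its left, z up, the work surface at z = 0. Lengths are in m, angles in rad, forces in N, time in s.
With the tool pointing down it reaches from about 0.375 to 0.975 m from the base axis. Payload 3.8 kg.
Tool frame: the origin (TCP) lies on the centre line of the jaws, within the pads' length; the fingertips stand 8 mm ahead of it and the grasp point (between the pads) lies 11 mm behind it; z points along the fingers, y is the direction in which the jaws open and shut (so a half turn about z gives the same grasp; the last joint's range is limited). The gripper opens to 85 mm and grips with 20 to 120 N. Pads are 22 mm wide; open, the fingers measure 114 mm over their backs; the gripper's body (76 mm by 85 mm) begins 54 mm behind the grasp point. The pads swing forward as they close: fully open they stand 13 mm farther back than shut.
Start: joints at [1.081, 0.264, 1.604, -0, 1.274, -0.037], TCP at [0.295, 0.607, 0.239] pointing down, gripper open.
Joint ranges: [-2.63, 2.63], [-0.94, 2.18], [0.31, 2.57], [-1.31, 4.45], [0, 2.66], [-2.55, 2.55]. Speed limits (rad/s): [2.57, 2.57, 3.14, 3.14, 3.14, 3.14].

### API

Orientations are given as a rotation vector (axis times angle).
In Python, from workcell import bot gives the robot as it stands.
- The arm moves only by the tool arm_command, never from a script. Its arguments are lists of equal length, an entry for each row: "slide": the shift along the tool's x, y, z in m, a list of three; "angular": the turn, a rotation vector about the tool's x, y, z in degrees, a list of three; "hand": the finger opening in m, from 0 to 0.0854. A call has exactly 8 rows; each row shifts and turns the pose as measured when the row begins, along the tool's axes as they then stand; what a row does not reach is not made up. A row lasts 1/10 s, in which the tool goes at most 50 mm and 8.59 degrees, less where a joint would pass 70% of its speed; a pose out of reach is approached as far as the arm can. A call is refused whole if a number of a shift passes 0.05 or a number of a turn 8.59, either way. A call with a gripper value outside its range is refused whole. The fingers move at their own pace and stop on an object; "squeeze" is the grip in N (left out, the last holds). Time passes only in rows, so rows that do not move let the fingers close, or fill a call up. It gives the time, the measured TCP pose, the force and the opening at its end, in the units of the state.
- bot.read_state(): the state, without advancing time (a new reading comes with each control period).
- bot.read_camera(name): name is "side" or "top"; returns the picture (400x640x3 uint8, red, green, blue); there is no depth.
- bot.get_calibration(name): a dict with "fx", "fy", "cx", "cy" (pixels), "R" (3x3) and "t" (3): a world point X has camera coordinates R X + t. Camera axes: x right, y down, z forward; pixel columns grow to the right and rows downward; lengths in m; the calibration is good to about 2 mm. A picture is of the moment at which its call begins. get_calibration takes no time and is no camera call.
- bot.finish_job(): hands the job in, once; it reports no verdict.
The state is a dict: "time": time; "q": joint angles; "joint_vel": joint speeds; "joint_torque": joint torques, N m; "tool_pos": TCP position; "tcp_rot": TCP orientation; "wrist_force": force on the tool from outside, world axes, zero at the start; "torque": the same for the moment, N m; "width": opening from 0.0 (shut) to 1.0 (fully open).
Only numpy, scipy, OpenCV 4.12 (cv2) and the standard library are available. Lean on these libraries where they do the work, as an engineer would, in place of code of your own. Each camera call takes 0.05 s, during which the arm holds its last target.

## Working session

There is one attempt and no reset: what is moved stays moved. The work goes in short steps, Python scripts to look and compute and a tool call to move; the robot and the scene stay as the last step left them, time stands still between calls to the robot, and variables do not carry over. Pictures are saved under pics/ and viewed, and the job is handed in when it is done.

Besides the shell and the picture viewer there is one more tool, called after "Emit:" by a JSON object that holds its "fn" and its "kwargs", one argument or row to a line. arm_command: Moves the arm, as the interface text tells. Its arguments: {"type":"object","properties":{"slide":{"type":"array","items":{"type":"array","items":{"type":"number"}}},"angular":{"type":"array","items":{"type":"array","items":{"type":"number"}}},"hand":{"type":"array","items":{"type":"number"}},"squeeze":{"type":"number"}},"required":["slide","angular","hand"]}

```bash
mkdir -p pics; ls; python3 - <<'E'
from workcell import bot
import cv2
for n in ("top","side"):
    im=bot.read_camera(n); cv2.imwrite(f"pics/{n}0.png",im[:,:,::-1])
    c=bot.get_calibration(n); print(n,c)
print(bot.read_state())
E
```

```text
pics
top {'fx': 402.28622137659886, 'fy': 402.28622137659886, 'cx': 322.79233039594, 'cy': 194.94762754935348, 'R': array([[-0.01090625, -0.99989941,  0.00906718],
       [-0.99977443,  0.01073872, -0.01832401],
       [ 0.0182248 , -0.00926499, -0.99979099]]), 't': array([0.01166117, 0.55474325, 0.8756771 ])}
side {'fx': 434.9423370237706, 'fy': 434.9423370237706, 'cx': 325.6301049464735, 'cy': 203.78889112396553, 'R': array([[ 0.78931814, -0.6139492 , -0.0065778 ],
       [-0.44224832, -0.56107572, -0.69972171],
       [ 0.42590293,  0.55521205, -0.71438524]]), 't': array([-0.44948534,  0.29723784,  0.65179659])}
{'time': 0.1, 'q': array([ 1.08109518e+00,  2.64686654e-01,  1.60523203e+00, -2.50332110e-06,
        1.27372441e+00, -3.68995291e-02]), 'joint_vel': array([-0.00163407, -0.00170215, -0.00443836, -0.00034387, -0.00117602,
       -0.00225694]), 'joint_torque': array([ 8.99427978e-04, -5.16710401e+01, -3.68588805e+01,  5.93822710e-05,
        6.40072903e-03, -2.40657738e-05]), 'tool_pos': array([0.29500033, 0.60640325, 0.23808349]), 'tcp_rot': array([-0.70507772, -3.06090213,  0.00311027]), 'wrist_force': array([ 0.81734154, -0.23850415, -0.380621  ]), 'torque': array([-0.00226847, -0.01944986,  0.02339506]), 'width': 1.0008683532537108}
```

View pics/top0.png

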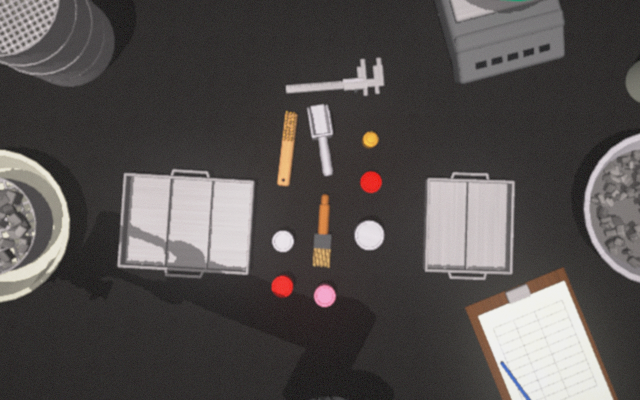

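View pics/side0.png

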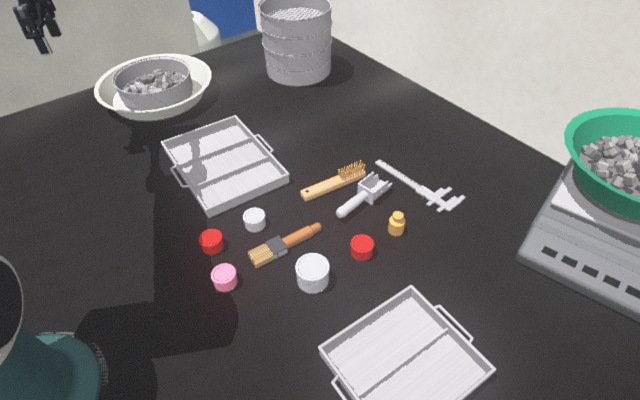

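The top view shows the three-bay tray at (185,223) and the two-bay tray at (470,225). The small white tin is at (283,241), the large tin at (369,235), the soft brush at (323,230), the wire brush at (287,150) and the scoop at (320,140). The weight is at (370,140) and the calliper at (335,82). I'll zoom in to measure.

```bash
cat > h.py <<'E'
import numpy as np, cv2
from workcell import bot
from scipy.spatial.transform import Rotation as Ro
def w(n,u,v,z):
    c=bot.get_calibration(n);R=np.array(c["R"]);t=np.array(c["t"])
    d=R.T@np.array([(u-c["cx"])/c["fx"],(v-c["cy"])/c["fy"],1]);o=-R.T@t
    return o+d*(z-o[2])/d[2]
def px(n,X):
    c=bot.get_calibration(n);p=np.array(c["R"])@np.array(X)+np.array(c["t"])
    return c["fx"]*p[0]/p[2]+c["cx"],c["fy"]*p[1]/p[2]+c["cy"]
E
python3 - <<'E'
import cv2
im=cv2.imread("pics/top0.png")
cv2.imwrite("pics/z1.png",cv2.resize(im[90:280,265:400],None,fx=4,fy=3.1*4/3.1,interpolation=cv2.INTER_CUBIC)[:600] if 0 else cv2.resize(im[95:215,265:395],None,fx=5,fy=5,interpolation=cv2.INTER_CUBIC))
cv2.imwrite("pics/z2.png",cv2.resize(im[190:310,265:395],None,fx=5,fy=5,interpolation=cv2.INTER_CUBIC))
cv2.imwrite("pics/z3.png",cv2.resize(im[165:285,110:260],None,fx=5,fy=5,interpolation=cv2.INTER_CUBIC))
cv2.imwrite("pics/z4.png",cv2.resize(im[165:285,410:530],None,fx=5,fy=5,interpolation=cv2.INTER_CUBIC))
E
```

```text
(no output)
```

View pics/z1.png

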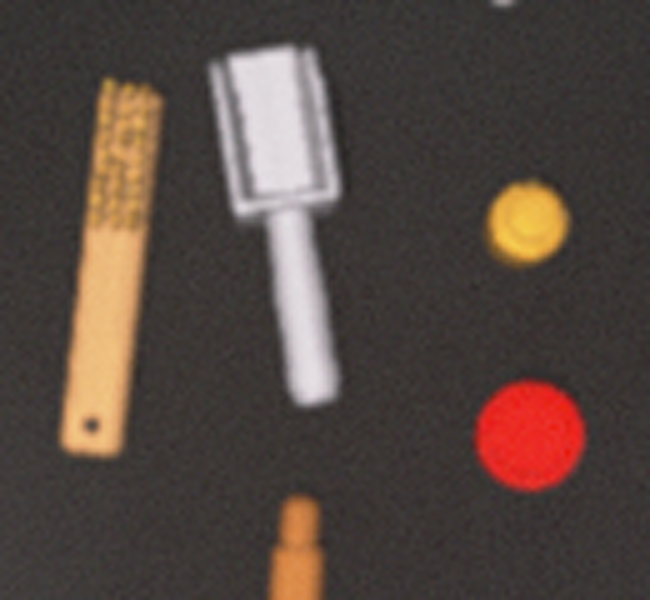

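View pics/z2.png

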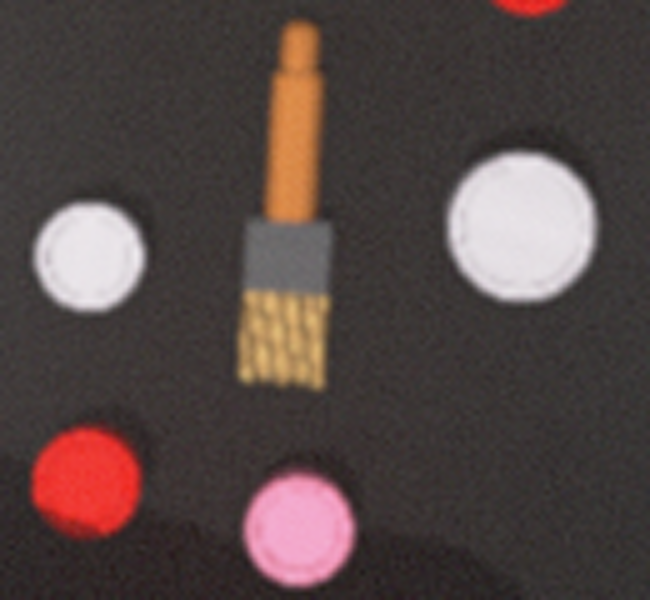

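View pics/z3.png

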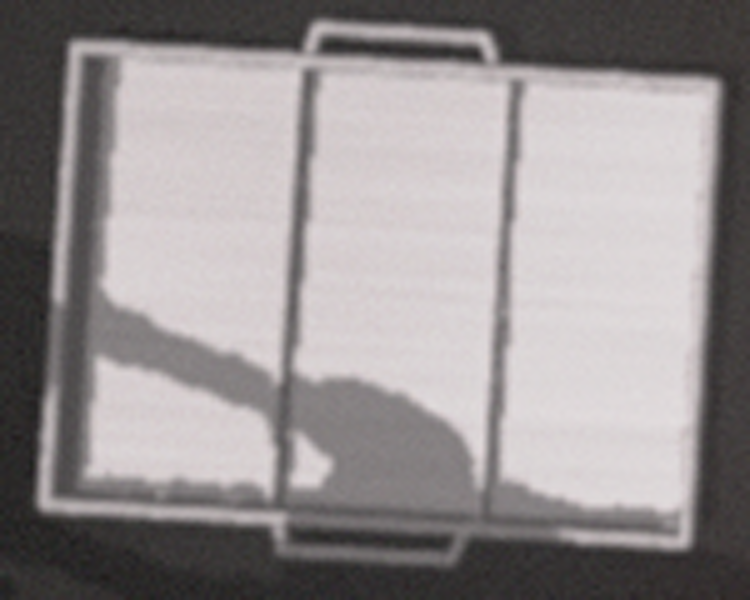

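View pics/z4.png

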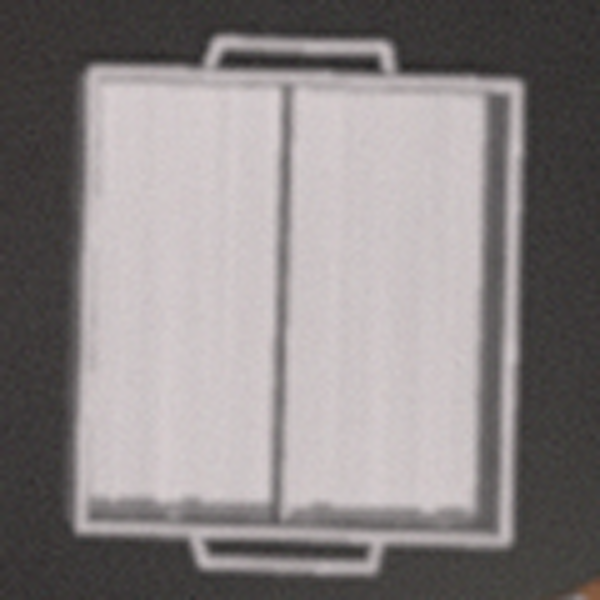

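```bash
cat > fit.py <<'E'
from h import *
from scipy.optimize import least_squares
def fit(pts,x0,off):
    # pts: list (local xyz, zoomed px); pose x,y,yaw  z given in local (above bench)
    def res(p):
        r=[]
        c,s=np.cos(p[2]),np.sin(p[2])
        for (X,Y,Z),(a,b) in pts:
            u,v=px("top",(p[0]+c*X-s*Y,p[1]+s*X+c*Y,Z))
            r+=[u-(off[0]+a/5-.4),v-(off[1]+b/5-.4)]
        return r
    s=least_squares(res,x0); return s.x,np.round(s.fun,1)
if __name__=="__main__":
    o1=(265,95);o2=(265,190);m=1e-3
    P=lambda l:[(np.array(a)*m,b) for a,b in l]
    out={}
    out["wire"]=fit(P([((-80,13,18),(61,446)),((-80,-13,18),(121,455)),((77,10,36),(104,79)),((77,-10,36),(163,95)),((0,13,18),(80,265)),((0,-13,18),(142,265))][:4]),[.6,.07,0],o1)
    out["scoop"]=fit(P([((90,22,38),(211,64)),((90,-22,38),(316,49)),((16,22,38),(238,215)),((16,-22,38),(340,197)),((-68,0,20),(314,405))]),[.6,0,0],o1)
    out["soft"]=fit(P([((-68,0,9),(301,20)),((90,18,9),(324,389)),((90,-18,9),(238,381)),((19,18,14),(334,224)),((19,-18,14),(247,220)),((49,18,14),(329,294)),((49,-18,14),(243,290))]),[.5,0,3.1],o2)
    for n,(c,z,o) in dict(small=((90,256),.028,o2),large=((522,226),.042,o2),weight=((529,222),.048,o1),red1=((530,436),.028,o1),red2=((86,482),.028,o2),pink=((299,529),.028,o2)).items():
        out[n]=w("top",o[0]+c[0]/5-.4,o[1]+c[1]/5-.4,z)
    m2=[((98,136.5,25),(72,42)),((98,-136.5,25),(720,78)),((-98,-136.5,25),(690,548)),((-98,136.5,25),(40,512))]
    out["coarse"]=fit(P(m2),[.45,.3,0],(110,165))
    m3=[((98,91.5,25),(87,67)),((98,-91.5,25),(523,81)),((-98,-91.5,25),(511,546)),((-98,91.5,25),(76,533))]
    out["fine"]=fit(P(m3),[.45,-.3,0],(410,165))
    for k,v in out.items(): print(k,v)
E
python3 fit.py
python3 -c "
import cv2;im=cv2.imread('pics/side0.png');cv2.imwrite('pics/z5.png',cv2.resize(im[150:300,190:410],None,fx=3.6,fy=3.6,interpolation=cv2.INTER_CUBIC))"
```

```text
wire (array([ 0.65565787,  0.08105154, -0.13809276]), array([-0.1,  0.7, -0.2,  0.4,  1.4,  0.4, -1.1, -1.5]))
scoop (array([0.65949725, 0.00343701, 0.13967727]), array([-0. , -2.7, -0.5, -2.8, -0.2,  1.6, -0. ,  2.1,  0.7,  1.8]))
soft (array([0.48911066, 0.00572867, 3.074619  ]), array([ 0.1,  0.3, -0.3, -0.4,  0.3,  0.3, -0.5,  0.1,  0.3, -0. , -0.2,
       -0. ,  0.3, -0.2]))
small [0.45785341 0.09237087 0.028     ]
large [ 0.46959465 -0.08992669  0.042     ]
weight [ 0.66992761 -0.09471907  0.048     ]
red1 [ 0.58140435 -0.09653972  0.028     ]
red2 [0.36217423 0.09493515 0.028     ]
pink [0.34114746 0.0047826  0.028     ]
coarse (array([ 0.4967513 ,  0.29836126, -0.06810561]), array([ 0.6,  0.9, -1. ,  1.1, -0.5, -1. ,  0.9, -1. ]))
fine (array([ 0.48482244, -0.3078983 , -0.04236715]), array([ 1.1,  0.8, -1.2,  0.8, -0.9, -0.8,  0.9, -0.8]))
```

View pics/z5.png

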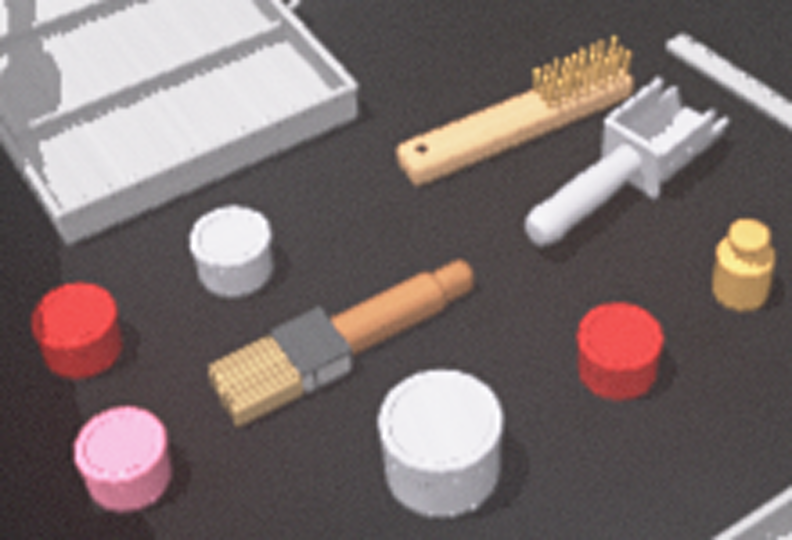

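```bash
cat > poses.py <<'E'
from fit import *
m=1e-3;P=lambda l:[(np.array(a)*m,b) for a,b in l]
o1=(265,95)
if __name__=="__main__":
    print("scoop",fit(P([((90,0,2),(262,48)),((16,22,38),(238,216)),((16,-22,38),(340,198)),((-68,0,20),(314,405))]),[.6,0,0],o1))
    print("wire",fit(P([((-80,13,18),(61,446)),((-80,-13,18),(121,455)),((15,13,18),(85,232)),((15,-13,18),(148,232))]),[.6,.07,0],o1))
    for n,p,z in (("large",(440,408),.042),("small",(232,236),.028)):
        print(n,w("side",190+p[0]/3.6-.4,150+p[1]/3.6-.4,z))
E
cat > go.py <<'E'
import sys
from h import *
# usage: go.py x y z jawdeg  -> remaining in tool axes
s=bot.read_state();p=s["tool_pos"];R=Ro.from_rotvec(s["tcp_rot"])
jaw=np.degrees(np.arctan2(*R.apply([0,1,0])[[1,0]]))
print("t",round(s["time"],2),"pos",np.round(p*1000,1),"jaw",round(jaw,1),"tilt",np.round(R.apply([0,0,1])[:2],3),"F",np.round(s["wrist_force"],1),"open mm",round(s["width"]*85.4,1),"q",np.round(s["q"],2))
if len(sys.argv)>4:
    x,y,z,j=map(float,sys.argv[1:5])
    D=R.inv().apply(np.array([x,y,z])-p)
    dj=(jaw-j+90)%180-90   # +turn about tool z lowers jaw angle
    print("tool delta mm",np.round(D*1000,1),"turn z deg",round(dj,1))
    r=np.radians(-dj); G=Ro.from_euler('z',r)*R
    print("delta mm after turn",np.round(G.inv().apply(np.array([x,y,z])-p)*1000,1))
    # residual tilt correction after: rotvec in tool
    zt=R.inv().apply([0,0,-1]); print("tilt fix deg",np.round(np.degrees(np.cross([0,0,1],zt)),2))
E
python3 poses.py; python3 go.py .4696 -.0899 .12 0
```

```text
scoop (array([0.66381658, 0.00382428, 0.13233806]), array([ 0.2,  1. , -0.4, -0.7, -0.1, -0.1,  0.3, -0.1]))
wire (array([ 0.65706077,  0.08186526, -0.12215719]), array([ 0.1,  0.2,  0.1, -0.2,  0.2, -0.7, -0.4,  0.7]))
large [ 0.47328902 -0.08392594  0.042     ]
small [0.45849771 0.09253428 0.028     ]
t 0.1 pos [295.  606.4 238.1] jaw 64.1 tilt [-0.001 -0.002] F [ 0.8 -0.2 -0.4] open mm 85.5 q [ 1.08  0.26  1.61 -0.    1.27 -0.04]
tool delta mm [-461.6 -549.5  119.2] turn z deg 64.1
delta mm after turn [-696.3  174.8  117.7]
tilt fix deg [-0.12 -0.    0.  ]
```

```bash
python3 - <<'E'
from h import *
im=cv2.imread('pics/side0.png');im=cv2.resize(im,None,fx=4,fy=4,interpolation=cv2.INTER_CUBIC)
def ring(x,y,z,r):
    pts=np.array([px("side",(x+r*np.cos(a),y+r*np.sin(a),z)) for a in np.linspace(0,6.28,40)])
    cv2.polylines(im,[np.int32(pts*4+1.5)],True,(0,255,0),1)
for x,y,z,r in((.4696,-.0899,.042,.03),(.4696,-.0899,0,.03),(.4579,.0924,.028,.022),(.4579,.0924,0,.022)):ring(x,y,z,r)
cv2.imwrite('pics/ov.png',im[780:1200,900:1400])
E
```

```text
(no output)
```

View pics/ov.png

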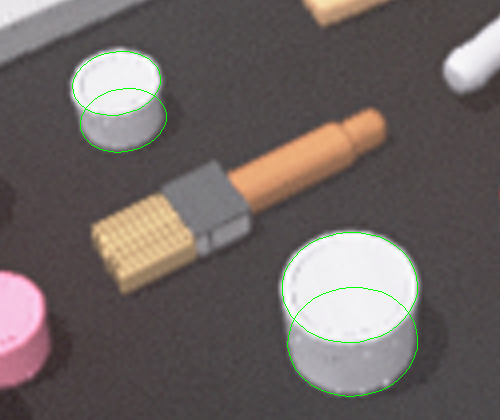

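The projected tin outlines match the side view: the large tin at (350,285) and the small tin at (118,82) in the crop. I'll start by turning the jaws.

Emit:
{"fn": "arm_command", "kwargs": {
  "slide": [
    [0,0,0],
    [0,0,0],
    [0,0,0],
    [0,0,0],
    [0,0,0],
    [0,0,0],
    [0,0,0],
    [0,0,0]
  ],
  "angular": [
    [0,0,8.2],
    [0,0,8.2],
    [0,0,8.2],
    [0,0,8.2],
    [0,0,8.2],
    [0,0,8.2],
    [0,0,8.2],
    [0,0,8.2]
  ],
  "hand": [0.0854,0.0854,0.0854,0.0854,0.0854,0.0854,0.0854,0.0854],
  "squeeze": 40
}}

```text
time: 0.9
tool_pos: [0.2933, 0.6032, 0.2314]
tcp_rot: [2.297, 2.137, -0.02]
wrist_force: [0.3, -1.0, -0.4]
width: 1.001
```

```bash
python3 go.py .4696 -.0899 .12 0
```

```text
t 0.9 pos [293.3 603.2 231.4] jaw -4.1 tilt [-0.006 -0.012] F [ 0.3 -1.  -0.4] open mm 85.5 q [ 1.08  0.27  1.61 -0.    1.27  1.15]
tool delta mm [-677.2  226.6  118.4] turn z deg -4.1
delta mm after turn [-691.7  176.9  118.9]
tilt fix deg [-0.31  0.7   0.  ]
```

Emit:
{"fn": "arm_command", "kwargs": {
  "slide": [
    [-0.045,0.015,0],
    [-0.045,0.015,0],
    [-0.045,0.015,0],
    [-0.045,0.015,0],
    [-0.045,0.015,0],
    [-0.045,0.015,0],
    [-0.045,0.015,0],
    [-0.045,0.015,0]
  ],
  "angular": [
    [0,0,-0.5],
    [0,0,-0.5],
    [0,0,-0.5],
    [0,0,-0.5],
    [0,0,-0.5],
    [0,0,-0.5],
    [0,0,-0.5],
    [0,0,-0.5]
  ],
  "hand": [0.0854,0.0854,0.0854,0.0854,0.0854,0.0854,0.0854,0.0854]
}}

```text
time: 1.7
tool_pos: [0.3967, 0.2298, 0.229]
tcp_rot: [2.211, 2.226, -0.03]
wrist_force: [1.8, -0.6, 0.1]
width: 1.0
```

```bash
python3 go.py .4696 -.0899 .12 0
```

```text
t 1.7 pos [396.7 229.8 229. ] jaw 0.4 tilt [-0.011 -0.016] F [ 1.8 -0.6  0.1] open mm 85.4 q [ 0.48 -0.14  2.05 -0.01  1.25  0.47]
tool delta mm [-318.4   71.8  113.4] turn z deg 0.4
delta mm after turn [-317.9   74.1  113.4]
tilt fix deg [-0.62  0.94  0.  ]
```

Emit:
{"fn": "arm_command", "kwargs": {
  "slide": [
    [-0.045,0.01,0.01],
    [-0.045,0.01,0.015],
    [-0.045,0.01,0.015],
    [-0.045,0.01,0.015],
    [-0.045,0.01,0.015],
    [-0.045,0.01,0.015],
    [-0.035,0.009,0.012],
    [-0.01,0.003,0.01]
  ],
  "angular": [
    [-0.1,0.2,0],
    [-0.1,0.2,0],
    [-0.1,0.2,0],
    [-0.1,0.2,0],
    [-0.1,0.2,0],
    [-0.1,0.2,0],
    [-0.1,0.2,0],
    [0,0,0]
  ],
  "hand": [0.0854,0.0854,0.0854,0.0854,0.0854,0.0854,0.0854,0.0854]
}}

```text
time: 2.5
tool_pos: [0.4724, -0.1003, 0.1216]
tcp_rot: [2.218, 2.225, 0.022]
wrist_force: [-0.0, 0.8, -1.6]
width: 1.002
```

```bash
python3 go.py .4696 -.0899 .018 0
```

```text
t 2.5 pos [ 472.4 -100.3  121.6] jaw 0.2 tilt [0.01 0.01] F [-0.   0.8 -1.6] open mm 85.6 q [-0.27  0.    2.13  0.01  1.   -0.28]
tool delta mm [  9.4  -3.8 103.7] turn z deg 0.2
delta mm after turn [  9.4  -3.9 103.7]
tilt fix deg [ 0.58 -0.56  0.  ]
```

Emit:
{"fn": "arm_command", "kwargs": {
  "slide": [
    [0.005,-0.002,0.01],
    [0.003,-0.001,0.015],
    [0.001,-0.001,0.015],
    [0,0,0.015],
    [0,0,0.005],
    [0,0,0],
    [0,0,0],
    [0,0,0]
  ],
  "angular": [
    [0.3,-0.3,0],
    [0.3,-0.3,0.2],
    [0,0,0],
    [0,0,0],
    [0,0,0],
    [0,0,0],
    [0,0,0],
    [0,0,0]
  ],
  "hand": [0.0854,0.0854,0.0854,0.0854,0.0854,0.0854,0.0854,0.0854]
}}

```text
time: 3.3
tool_pos: [0.4641, -0.0825, 0.0549]
tcp_rot: [-2.211, -2.221, 0.008]
wrist_force: [-0.6, -0.0, 0.7]
width: 0.997
```

```bash
python3 go.py .4696 -.0899 .018 0
```

```text
t 3.3 pos [464.1 -82.5  54.9] jaw 0.3 tilt [-0.009  0.002] F [-0.6 -0.   0.7] open mm 85.1 q [-0.23  0.08  2.19 -0.    0.88 -0.23]
tool delta mm [-7.5  5.8 36.8] turn z deg 0.3
delta mm after turn [-7.5  5.8 36.8]
tilt fix deg [-0.51 -0.1   0.  ]
```

Emit:
{"fn": "arm_command", "kwargs": {
  "slide": [
    [-0.004,0.003,0],
    [0,0,0],
    [0,0,0],
    [0,0,0],
    [0,0,0],
    [0,0,0],
    [0,0,0],
    [0,0,0]
  ],
  "angular": [
    [0,0,0],
    [0,0,0],
    [0,0,0],
    [0,0,0],
    [0,0,0],
    [0,0,0],
    [0,0,0],
    [0,0,0]
  ],
  "hand": [0.0854,0.0854,0.0854,0.0854,0.0854,0.0854,0.0854,0.0854]
}}

```text
time: 4.1
tool_pos: [0.4696, -0.0877, 0.0574]
tcp_rot: [-2.215, -2.223, 0.004]
wrist_force: [0.1, -0.0, 0.3]
width: 1.0
```

```bash
python3 go.py .4696 -.0899 .018 0; python3 - <<'E'
from workcell import bot
print(bot.read_state()["joint_vel"])
bot.read_camera("top");print(bot.read_state()["tool_pos"])
bot.read_camera("top");print(bot.read_state()["tool_pos"])
E
```

```text
t 4.1 pos [469.6 -87.7  57.4] jaw 0.2 tilt [-0.004  0.   ] F [ 0.1 -0.   0.3] open mm 85.4 q [-0.24  0.09  2.18 -0.    0.88 -0.24]
tool delta mm [-2.2  0.1 39.4] turn z deg 0.2
delta mm after turn [-2.2  0.1 39.4]
tilt fix deg [-0.22 -0.02  0.  ]
[-0.00097989 -0.00148315  0.00125083  0.00149423  0.00026143  0.00324194]
[ 0.46959965 -0.08769961  0.05736056]
[ 0.46960831 -0.08769858  0.05735241]
```

Emit:
{"fn": "arm_command", "kwargs": {
  "slide": [
    [-0.001,0,0.01],
    [-0.001,0,0.01],
    [0,0,0.01],
    [0,0,0.006],
    [0,0,0.003],
    [0,0,0],
    [0,0,0],
    [0,0,0]
  ],
  "angular": [
    [0,0,0],
    [0,0,0],
    [0,0,0],
    [0,0,0],
    [0,0,0],
    [0,0,0],
    [0,0,0],
    [0,0,0]
  ],
  "hand": [0.0854,0.0854,0.0854,0.0854,0.0854,0.0854,0.0854,0.0854]
}}

```text
time: 5.0
tool_pos: [0.4681, -0.0895, 0.0134]
tcp_rot: [-2.213, -2.221, 0.006]
wrist_force: [0.3, -0.0, 0.1]
width: 1.0
```

```bash
python3 go.py .4696 -.0899 .018 0
```

```text
t 5.0 pos [468.1 -89.5  13.4] jaw 0.2 tilt [-0.007  0.001] F [ 0.3 -0.   0.1] open mm 85.4 q [-0.24  0.16  2.2  -0.    0.79 -0.24]
tool delta mm [-0.4  1.5 -4.7] turn z deg 0.2
delta mm after turn [-0.4  1.5 -4.7]
tilt fix deg [-0.4  -0.07  0.  ]
```

Emit:
{"fn": "arm_command", "kwargs": {
  "slide": [
    [0,0,-0.003],
    [0,0,0],
    [0,0,0],
    [0,0,0],
    [0,0,0],
    [0,0,0],
    [0,0,0],
    [0,0,0]
  ],
  "angular": [
    [0,0,0],
    [0,0,0],
    [0,0,0],
    [0,0,0],
    [0,0,0],
    [0,0,0],
    [0,0,0],
    [0,0,0]
  ],
  "hand": [0.07,0.05,0.05,0.05,0.05,0.05,0.05,0.05],
  "squeeze": 40
}}

```text
time: 5.8
tool_pos: [0.469, -0.0897, 0.0179]
tcp_rot: [-2.215, -2.223, 0.004]
wrist_force: [0.8, -0.9, -1.4]
width: 0.692
```

```bash
python3 - <<'E'
import numpy as np
for n,x,y,a,L in (("coarse",.4968,.2984,-.0681,[(0,90),(0,0),(0,-90)]),("fine",.4848,-.3079,-.0424,[(0,45),(0,-45)])):
    for l in L:
        for dx in (0,-11,11):
            X=(l[0]+dx)/1e3;Y=l[1]/1e3;print(n,l,dx,round(x+np.cos(a)*X-np.sin(a)*Y,4),round(y+np.sin(a)*X+np.cos(a)*Y,4))
E
python3 go.py .5029 .3882 .13 -4
```

```text
coarse (0, 90) 0 0.5029 0.3882
coarse (0, 90) -11 0.4919 0.3889
coarse (0, 90) 11 0.5139 0.3874
coarse (0, 0) 0 0.4968 0.2984
coarse (0, 0) -11 0.4858 0.2991
coarse (0, 0) 11 0.5078 0.2977
coarse (0, -90) 0 0.4907 0.2086
coarse (0, -90) -11 0.4797 0.2094
coarse (0, -90) 11 0.5017 0.2079
fine (0, 45) 0 0.4867 -0.2629
fine (0, 45) -11 0.4757 -0.2625
fine (0, 45) 11 0.4977 -0.2634
fine (0, -45) 0 0.4829 -0.3529
fine (0, -45) -11 0.4719 -0.3524
fine (0, -45) 11 0.4939 -0.3533
t 5.8 pos [469.  -89.7  17.9] jaw 0.2 tilt [-0.005  0.001] F [ 0.8 -0.9 -1.4] open mm 59.1 q [-0.24  0.15  2.2  -0.    0.79 -0.24]
tool delta mm [ 477.8   35.2 -112. ] turn z deg 4.2
delta mm after turn [ 4.791e+02 -1.000e-01 -1.118e+02]
tilt fix deg [-0.26 -0.03  0.  ]
```

Emit:
{"fn": "arm_command", "kwargs": {
  "slide": [
    [0,0,-0.02],
    [0,0,-0.03],
    [0,0,-0.03],
    [0.01,0,-0.02],
    [0.03,0.003,-0.01],
    [0.04,0.003,0],
    [0.045,0.004,0],
    [0.045,0.004,0]
  ],
  "angular": [
    [0,0,0],
    [0,0,0],
    [0,0,0],
    [0,0,0],
    [0,0,0],
    [0,0,0.5],
    [0,0,0.5],
    [0,0,0.5]
  ],
  "hand": [0.05,0.05,0.05,0.05,0.05,0.05,0.05,0.05]
}}

```text
time: 6.6
tool_pos: [0.4842, 0.0809, 0.132]
tcp_rot: [-2.255, -2.181, 0.005]
wrist_force: [0.9, -0.4, -1.6]
width: 0.69
```

```bash
python3 go.py .5029 .3882 .13 -4
```

```text
t 6.6 pos [484.2  80.9 132. ] jaw -1.9 tilt [-0.005  0.001] F [ 0.9 -0.4 -1.6] open mm 58.9 q [0.11 0.01 2.1  0.   1.04 0.15]
tool delta mm [307.7   8.4   2.2] turn z deg 2.1
delta mm after turn [307.8  -2.8   2.2]
tilt fix deg [-0.3  -0.04  0.  ]
```

Emit:
{"fn": "arm_command", "kwargs": {
  "slide": [
    [0.045,0,0],
    [0.045,0,0],
    [0.045,0,0],
    [0.045,0,0],
    [0.045,0,0],
    [0.035,0,0],
    [0.02,0,0],
    [0.008,0,0]
  ],
  "angular": [
    [0,0,0.3],
    [0,0,0.3],
    [0,0,0.3],
    [0,0,0.3],
    [0,0,0.3],
    [0,0,0.3],
    [0,0,0],
    [0,0,0]
  ],
  "hand": [0.05,0.05,0.05,0.05,0.05,0.05,0.05,0.05]
}}

```text
time: 7.4
tool_pos: [0.4962, 0.3856, 0.1314]
tcp_rot: [-2.286, -2.15, 0.002]
wrist_force: [0.3, -0.5, -2.0]
width: 0.687
```

```bash
python3 go.py .5029 .3882 .022 -4
```

```text
t 7.4 pos [496.2 385.6 131.4] jaw -3.5 tilt [-0.004  0.002] F [ 0.3 -0.5 -2. ] open mm 58.7 q [0.62 0.26 1.81 0.   1.07 0.68]
tool delta mm [  2.9   6.9 109.4] turn z deg 0.5
delta mm after turn [  2.9   6.9 109.4]
tilt fix deg [-0.21 -0.09  0.  ]
```

Emit:
{"fn": "arm_command", "kwargs": {
  "slide": [
    [0,0.002,0.015],
    [0,0.001,0.02],
    [0,0,0.02],
    [0,0,0.02],
    [0,0,0.01],
    [0,0,0.004],
    [0,0,0],
    [0,0,0]
  ],
  "angular": [
    [0,0,0],
    [0,0,0],
    [0,0,0],
    [0,0,0],
    [0,0,0],
    [0,0,0],
    [0,0,0],
    [0,0,0]
  ],
  "hand": [0.05,0.05,0.05,0.05,0.05,0.05,0.05,0.05]
}}

```text
time: 8.2
tool_pos: [0.4981, 0.377, 0.0337]
tcp_rot: [-2.29, -2.147, 0.014]
wrist_force: [0.1, -0.1, -0.4]
width: 0.695
```

```bash
python3 go.py .5029 .3882 .022 -4
```

```text
t 8.2 pos [498.1 377.   33.7] jaw -3.7 tilt [-0.008 -0.005] F [ 0.1 -0.1 -0.4] open mm 59.4 q [0.61 0.37 1.87 0.   0.9  0.67]
tool delta mm [11.5  4.2 11.6] turn z deg 0.3
delta mm after turn [11.5  4.1 11.6]
tilt fix deg [-0.45  0.3   0.  ]
```

Emit:
{"fn": "arm_command", "kwargs": {
  "slide": [
    [0.005,0.002,0],
    [0.004,0.001,0],
    [0,0,0.003],
    [0,0,0.004],
    [0,0,0.003],
    [0,0,0],
    [0,0,0],
    [0,0,0]
  ],
  "angular": [
    [0,0,0],
    [0,0,0],
    [0,0,0],
    [0,0,0],
    [0,0,0],
    [0,0,0],
    [0,0,0],
    [0,0,0]
  ],
  "hand": [0.05,0.05,0.05,0.05,0.05,0.05,0.05,0.05]
}}

```text
time: 9.0
tool_pos: [0.5042, 0.3886, 0.0265]
tcp_rot: [-2.29, -2.149, 0.004]
wrist_force: [0.0, 0.1, -1.5]
width: 0.694
```

```bash
python3 go.py .5029 .3882 .022 -4
```

```text
t 9.0 pos [504.2 388.6  26.5] jaw -3.7 tilt [-0.003 -0.001] F [ 0.   0.1 -1.5] open mm 59.3 q [0.62 0.4  1.85 0.   0.89 0.68]
tool delta mm [-0.5 -1.3  4.5] turn z deg 0.3
delta mm after turn [-0.5 -1.3  4.5]
tilt fix deg [-0.15  0.06  0.  ]
```

Emit:
{"fn": "arm_command", "kwargs": {
  "slide": [
    [0,0,0.003],
    [0,0,0.002],
    [0,0,0],
    [0,0,0],
    [0,0,0],
    [0,0,0],
    [0,0,0],
    [0,0,0]
  ],
  "angular": [
    [0,0,0],
    [0,0,0],
    [0,0,0],
    [0,0,0],
    [0,0,0],
    [0,0,0],
    [0,0,0],
    [0,0,0]
  ],
  "hand": [0.05,0.05,0.05,0.05,0.08,0.08,0.08,0.08]
}}

```text
time: 9.8
tool_pos: [0.5049, 0.3889, 0.0219]
tcp_rot: [-2.291, -2.148, 0.002]
wrist_force: [0.3, 1.0, -0.2]
width: 0.937
```

```bash
python3 go.py .4579 .0924 .13 -4
```

```text
t 9.8 pos [504.9 388.9  21.9] jaw -3.7 tilt [-0.001  0.   ] F [ 0.3  1.  -0.2] open mm 80.0 q [0.62 0.4  1.86 0.   0.88 0.68]
tool delta mm [-298.9  -28.1 -108. ] turn z deg 0.3
delta mm after turn [-299.1  -26.3 -108. ]
tilt fix deg [-0.08  0.    0.  ]
```

Emit:
{"fn": "arm_command", "kwargs": {
  "slide": [
    [0,0,-0.02],
    [0,0,-0.03],
    [-0.01,0,-0.03],
    [-0.03,-0.003,-0.02],
    [-0.045,-0.004,0],
    [-0.045,-0.004,0],
    [-0.045,-0.004,0],
    [-0.045,-0.004,0]
  ],
  "angular": [
    [0,0,0],
    [0,0,0],
    [0,0,0],
    [0,0,0],
    [0,0,0],
    [0,0,0],
    [0,0,0],
    [0,0,0]
  ],
  "hand": [0.08,0.08,0.08,0.08,0.075,0.07,0.065,0.065]
}}

```text
time: 10.6
tool_pos: [0.4745, 0.1701, 0.1283]
tcp_rot: [2.28, 2.158, 0.011]
wrist_force: [0.1, -0.8, 1.0]
width: 0.763
```

```bash
python3 go.py .4579 .0924 .06 -4
```

```text
t 10.6 pos [474.5 170.1 128.3] jaw -3.2 tilt [0.007 0.003] F [ 0.1 -0.8  1. ] open mm 65.1 q [0.29 0.04 2.08 0.   1.02 0.35]
tool delta mm [-78.8 -12.7  68. ] turn z deg 0.8
delta mm after turn [-78.9 -11.6  68. ]
tilt fix deg [ 0.37 -0.21  0.  ]
```

Emit:
{"fn": "arm_command", "kwargs": {
  "slide": [
    [-0.03,-0.004,0],
    [-0.02,-0.003,0.01],
    [-0.012,-0.002,0.015],
    [-0.006,-0.001,0.015],
    [-0.002,0,0.015],
    [0,0,0.007],
    [0,0,0.002],
    [0,0,0]
  ],
  "angular": [
    [0,0,0],
    [0,0,0],
    [0,0,0],
    [0,0,0],
    [0,0,0],
    [0,0,0],
    [0,0,0],
    [0,0,0]
  ],
  "hand": [0.065,0.065,0.065,0.065,0.065,0.065,0.065,0.065]
}}

```text
time: 11.4
tool_pos: [0.4609, 0.0926, 0.0655]
tcp_rot: [2.285, 2.146, 0.019]
wrist_force: [-0.3, 0.3, 0.7]
width: 0.758
```

```bash
python3 go.py .4579 .0924 .013 -4
```

```text
t 11.4 pos [460.9  92.6  65.5] jaw -3.6 tilt [0.014 0.003] F [-0.3  0.3  0.7] open mm 64.7 q [0.14 0.05 2.2  0.   0.87 0.21]
tool delta mm [-0.6 -3.7 52.5] turn z deg 0.4
delta mm after turn [-0.6 -3.7 52.5]
tilt fix deg [ 0.79 -0.22  0.  ]
```

Emit:
{"fn": "arm_command", "kwargs": {
  "slide": [
    [0,-0.001,0.008],
    [0,-0.001,0.012],
    [0,0,0.012],
    [0,0,0.008],
    [0,0,0.004],
    [0,0,0.002],
    [0,0,0],
    [0,0,0]
  ],
  "angular": [
    [0.4,0,0],
    [0.2,0,0],
    [0,0,0],
    [0,0,0],
    [0,0,0],
    [0,0,0],
    [0,0,0],
    [0,0,0]
  ],
  "hand": [0.065,0.065,0.065,0.065,0.065,0.065,0.065,0.065]
}}

```text
time: 12.2
tool_pos: [0.4603, 0.0941, 0.0164]
tcp_rot: [-2.288, -2.153, -0.009]
wrist_force: [0.2, -0.6, 0.9]
width: 0.758
```

```bash
python3 go.py .4579 .0924 .013 -4
```

```text
t 12.2 pos [460.3  94.1  16.4] jaw -3.5 tilt [0.004 0.004] F [ 0.2 -0.6  0.9] open mm 64.7 q [0.15 0.14 2.22 0.   0.78 0.2 ]
tool delta mm [-1.8 -2.3  3.4] turn z deg 0.5
delta mm after turn [-1.9 -2.3  3.4]
tilt fix deg [ 0.23 -0.25  0.  ]
```

Emit:
{"fn": "arm_command", "kwargs": {
  "slide": [
    [-0.001,-0.001,0.002],
    [0,0,0.001],
    [0,0,0],
    [0,0,0],
    [0,0,0],
    [0,0,0],
    [0,0,0],
    [0,0,0]
  ],
  "angular": [
    [0,0,0],
    [0,0,0],
    [0,0,0],
    [0,0,0],
    [0,0,0],
    [0,0,0],
    [0,0,0],
    [0,0,0]
  ],
  "hand": [0.065,0.05,0.035,0.035,0.035,0.035,0.035,0.035]
}}

```text
time: 13.0
tool_pos: [0.4604, 0.0932, 0.0146]
tcp_rot: [2.287, 2.151, 0.013]
wrist_force: [0.8, -0.4, -0.1]
width: 0.503
```

```bash
python3 go.py .4829 -.3529 .12 -2.4
```

```text
t 13.0 pos [460.4  93.2  14.6] jaw -3.5 tilt [0.007 0.005] F [ 0.8 -0.4 -0.1] open mm 42.9 q [0.14 0.14 2.23 0.   0.77 0.2 ]
tool delta mm [-443.3   50.5 -107.2] turn z deg -1.1
delta mm after turn [-444.2   41.9 -107.3]
tilt fix deg [ 0.4  -0.29  0.  ]
```

Emit:
{"fn": "arm_command", "kwargs": {
  "slide": [
    [0,0,-0.02],
    [0,0,-0.03],
    [0,0,-0.03],
    [-0.01,0,-0.02],
    [-0.03,0.003,-0.01],
    [-0.045,0.004,0],
    [-0.045,0.004,0],
    [-0.045,0.004,0]
  ],
  "angular": [
    [0.1,0,0],
    [0.1,0,0],
    [0.1,0,0],
    [0,0,0],
    [0,0,0],
    [0,0,-0.2],
    [0,0,-0.2],
    [0,0,-0.2]
  ],
  "hand": [0.035,0.035,0.035,0.035,0.035,0.035,0.035,0.035]
}}

```text
time: 13.8
tool_pos: [0.4649, -0.0839, 0.1284]
tcp_rot: [-2.264, -2.176, -0.007]
wrist_force: [0.7, 0.6, -0.2]
width: 0.5
```

```bash
python3 go.py .4829 -.3529 .12 -2.4
```

```text
t 13.8 pos [464.9 -83.9 128.4] jaw -2.3 tilt [0.002 0.004] F [ 0.7  0.6 -0.2] open mm 42.7 q [-0.23 -0.02  2.14  0.01  1.02 -0.2 ]
tool delta mm [-268.1   28.7    7.2] turn z deg 0.1
delta mm after turn [-268.    29.3    7.2]
tilt fix deg [ 0.12 -0.26  0.  ]
```

Emit:
{"fn": "arm_command", "kwargs": {
  "slide": [
    [-0.045,0.004,0],
    [-0.045,0.005,0],
    [-0.045,0.005,0],
    [-0.045,0.005,0],
    [-0.035,0.004,0],
    [-0.02,0.002,0.005],
    [-0.01,0.001,0.01],
    [-0.004,0,0.01]
  ],
  "angular": [
    [0,0,0],
    [0,0,0],
    [0,0,0],
    [0,0,0],
    [0,0,0],
    [0,0,0],
    [0,0,0],
    [0,0,0]
  ],
  "hand": [0.035,0.035,0.035,0.035,0.035,0.035,0.035,0.035]
}}

```text
time: 14.6
tool_pos: [0.4807, -0.3508, 0.1032]
tcp_rot: [2.268, 2.166, 0.01]
wrist_force: [0.4, -0.1, -0.6]
width: 0.498
```

```bash
python3 go.py .4829 -.3529 .018 -2.4
```

```text
t 14.6 pos [ 480.7 -350.8  103.2] jaw -2.7 tilt [0.008 0.   ] F [ 0.4 -0.1 -0.6] open mm 42.5 q [-0.68  0.23  1.91  0.01  0.99 -0.63]
tool delta mm [-2.1  1.6 85.2] turn z deg -0.3
delta mm after turn [-2.1  1.6 85.2]
tilt fix deg [ 0.46 -0.04  0.  ]
```

Emit:
{"fn": "arm_command", "kwargs": {
  "slide": [
    [0,0,0.012],
    [0,0,0.016],
    [0,0,0.016],
    [0,0,0.014],
    [0,0,0.01],
    [0,0,0.005],
    [0,0,0],
    [0,0,0]
  ],
  "angular": [
    [0.2,0,0],
    [0.2,0,0],
    [0,0,0],
    [0,0,0],
    [0,0,0],
    [0,0,0],
    [0,0,0],
    [0,0,0]
  ],
  "hand": [0.035,0.035,0.035,0.035,0.035,0.035,0.035,0.035]
}}

```text
time: 15.4
tool_pos: [0.4777, -0.3415, 0.0186]
tcp_rot: [-2.257, -2.167, -0.0]
wrist_force: [0.3, -0.6, -0.4]
width: 0.501
```

```bash
python3 go.py .4829 -.3529 .018 -2.4
```

```text
t 15.4 pos [ 477.7 -341.5   18.6] jaw -2.3 tilt [-0.009  0.009] F [ 0.3 -0.6 -0.4] open mm 42.8 q [-0.66  0.34  1.96  0.    0.86 -0.63]
tool delta mm [-11.2   5.6   0.4] turn z deg 0.1
delta mm after turn [-11.2   5.7   0.4]
tilt fix deg [-0.51 -0.51  0.  ]
```

Emit:
{"fn": "arm_command", "kwargs": {
  "slide": [
    [-0.004,0.002,0],
    [-0.003,0.001,0],
    [0,0,0],
    [0,0,0],
    [0,0,0],
    [0,0,0],
    [0,0,0],
    [0,0,0]
  ],
  "angular": [
    [0,0,0],
    [0,0,0],
    [0,0,0],
    [0,0,0],
    [0,0,0],
    [0,0,0],
    [0,0,0],
    [0,0,0]
  ],
  "hand": [0.035,0.035,0.035,0.035,0.035,0.065,0.065,0.065]
}}

```text
time: 16.2
tool_pos: [0.4831, -0.3517, 0.0223]
tcp_rot: [-2.263, -2.171, -0.002]
wrist_force: [0.4, 0.1, 0.0]
width: 0.761
```

```bash
python3 go.py .4891 .0057 .13 -93.8
```

```text
t 16.2 pos [ 483.1 -351.7   22.3] jaw -2.4 tilt [-0.003  0.005] F [0.4 0.1 0. ] open mm 65.0 q [-0.67  0.34  1.94  0.    0.86 -0.63]
tool delta mm [ 357.8   -9.  -106.1] turn z deg -88.6
delta mm after turn [  18.2  356.6 -108.8]
tilt fix deg [-0.18 -0.26  0.  ]
```

Emit:
{"fn": "arm_command", "kwargs": {
  "slide": [
    [0,0,-0.02],
    [0,0,-0.03],
    [0,0,-0.03],
    [0.015,0,-0.02],
    [0.035,0,-0.005],
    [0.045,0,0],
    [0.045,0,0],
    [0.045,0,0]
  ],
  "angular": [
    [0,0,0],
    [0,0,0],
    [0,0,0],
    [0,0,0],
    [0,0,0],
    [0,0,0],
    [0,0,0],
    [0,0,0]
  ],
  "hand": [0.065,0.065,0.065,0.06,0.05,0.05,0.05,0.05]
}}

```text
time: 17.0
tool_pos: [0.4923, -0.1673, 0.1333]
tcp_rot: [-2.275, -2.164, -0.004]
wrist_force: [0.3, 0.3, -0.0]
width: 0.586
```

Emit:
{"fn": "arm_command", "kwargs": {
  "slide": [
    [0.04,0,0],
    [0.03,0,0],
    [0.02,0,0],
    [0,0,0],
    [0,0,0],
    [0,0,0],
    [0,0,0],
    [0,0,0]
  ],
  "angular": [
    [0,0,0],
    [0,0,0],
    [0,0,-5],
    [0,0,-8],
    [0,0,-8],
    [0,0,-8],
    [0,0,-8],
    [0,0,-8]
  ],
  "hand": [0.05,0.05,0.05,0.05,0.05,0.05,0.05,0.05]
}}

```text
time: 17.8
tool_pos: [0.4952, -0.0659, 0.1345]
tcp_rot: [1.217, 2.896, 0.008]
wrist_force: [-0.5, -0.7, -0.7]
width: 0.586
```

```bash
python3 go.py .4891 .0057 .12 86.2
```

```text
t 17.8 pos [495.2 -65.9 134.5] jaw 44.4 tilt [0.002 0.005] F [-0.5 -0.7 -0.7] open mm 50.0 q [-0.19  0.02  2.08  0.01  1.04 -0.96]
tool delta mm [55.4 45.6 14.8] turn z deg -41.8
delta mm after turn [10.8 71.  14.9]
tilt fix deg [ 0.28 -0.11  0.  ]
```

Emit:
{"fn": "arm_command", "kwargs": {
  "slide": [
    [0,0,0],
    [0,0,0],
    [0,0,0],
    [0,0,0],
    [0.003,0.02,0],
    [0.003,0.02,0.004],
    [0.002,0.015,0.006],
    [0,0.006,0]
  ],
  "angular": [
    [0,0,-8],
    [0,0,-8],
    [0,0,-8],
    [0,0,-8],
    [0,0,-5],
    [0,0,-2],
    [0,0,0],
    [0,0,0]
  ],
  "hand": [0.05,0.05,0.05,0.05,0.05,0.05,0.05,0.05]
}}

```text
time: 18.6
tool_pos: [0.4952, -0.0031, 0.1251]
tcp_rot: [0.132, 3.136, 0.007]
wrist_force: [-0.2, -0.5, 0.0]
width: 0.588
```

```bash
python3 go.py .4891 .0057 .06 86.2
```

```text
t 18.6 pos [495.2  -3.1 125.1] jaw 85.2 tilt [0.003 0.004] F [-0.2 -0.5  0. ] open mm 50.2 q [-0.06  0.02  2.1   0.01  1.01 -1.55]
tool delta mm [ 7.   8.  65.1] turn z deg -1.0
delta mm after turn [ 6.9  8.1 65.1]
tilt fix deg [ 0.25  0.17 -0.  ]
```

Emit:
{"fn": "arm_command", "kwargs": {
  "slide": [
    [0.002,0.002,0.01],
    [0.002,0.002,0.014],
    [0.001,0.001,0.014],
    [0,0,0.01],
    [0,0,0.006],
    [0,0,0.002],
    [0,0,0],
    [0,0,0]
  ],
  "angular": [
    [0.1,0.1,-0.5],
    [0.1,0,-0.4],
    [0,0,0],
    [0,0,0],
    [0,0,0],
    [0,0,0],
    [0,0,0],
    [0,0,0]
  ],
  "hand": [0.05,0.05,0.05,0.05,0.05,0.05,0.05,0.05]
}}

```text
time: 19.4
tool_pos: [0.4912, 0.001, 0.0664]
tcp_rot: [0.104, 3.137, -0.001]
wrist_force: [-0.1, 0.3, -0.2]
width: 0.587
```

```bash
python3 go.py .4891 .0057 .012 86.2
```

```text
t 19.4 pos [491.2   1.   66.4] jaw 86.2 tilt [ 0.003 -0.001] F [-0.1  0.3 -0.2] open mm 50.2 q [-0.05  0.1   2.15 -0.    0.89 -1.55]
tool delta mm [ 2.6  4.6 54.4] turn z deg 0.0
delta mm after turn [ 2.6  4.6 54.4]
tilt fix deg [-0.05  0.15  0.  ]
```

Emit:
{"fn": "arm_command", "kwargs": {
  "slide": [
    [0.001,0.002,0.008],
    [0,0.001,0.012],
    [0,0,0.012],
    [0,0,0.01],
    [0,0,0.005],
    [0,0,0.002],
    [0,0,0],
    [0,0,0]
  ],
  "angular": [
    [0,0,0],
    [0,0,0],
    [0,0,0],
    [0,0,0],
    [0,0,0],
    [0,0,0],
    [0,0,0],
    [0,0,0]
  ],
  "hand": [0.05,0.05,0.05,0.05,0.05,0.05,0.05,0.05]
}}

```text
time: 20.2
tool_pos: [0.491, 0.0043, 0.0134]
tcp_rot: [0.103, 3.137, -0.001]
wrist_force: [-0.7, 0.5, -0.2]
width: 0.584
```

```bash
python3 go.py .4891 .0057 .012 86.2
```

```text
t 20.2 pos [491.    4.3  13.4] jaw 86.2 tilt [ 0.003 -0.001] F [-0.7  0.5 -0.2] open mm 49.9 q [-0.04  0.18  2.18 -0.    0.78 -1.55]
tool delta mm [2.  1.3 1.3] turn z deg 0.0
delta mm after turn [2.  1.3 1.3]
tilt fix deg [-0.05  0.19  0.  ]
```

Emit:
{"fn": "arm_command", "kwargs": {
  "slide": [
    [0.001,0.001,0.001],
    [0,0,0],
    [0,0,0],
    [0,0,0],
    [0,0,0],
    [0,0,0],
    [0,0,0],
    [0,0,0]
  ],
  "angular": [
    [0,0,0],
    [0,0,0],
    [0,0,0],
    [0,0,0],
    [0,0,0],
    [0,0,0],
    [0,0,0],
    [0,0,0]
  ],
  "hand": [0.04,0.03,0.015,0.015,0.015,0.015,0.015,0.015],
  "squeeze": 60
}}

```text
time: 21.0
tool_pos: [0.4913, 0.0054, 0.0139]
tcp_rot: [0.103, 3.134, -0.002]
wrist_force: [0.0, -0.9, -1.1]
width: 0.235
```

```bash
python3 go.py .4977 -.2634 .12 87.6
```

```text
t 21.0 pos [491.3   5.4  13.9] jaw 86.2 tilt [ 0.006 -0.001] F [ 0.  -0.9 -1.1] open mm 20.1 q [-0.04  0.18  2.18 -0.    0.78 -1.54]
tool delta mm [ -24.8 -267.8 -105.8] turn z deg -1.4
delta mm after turn [ -18.3 -268.3 -105.8]
tilt fix deg [-0.04  0.36  0.  ]
```

Emit:
{"fn": "arm_command", "kwargs": {
  "slide": [
    [0,0,-0.02],
    [0,0,-0.03],
    [0,0,-0.03],
    [0,-0.01,-0.02],
    [-0.003,-0.03,-0.01],
    [-0.003,-0.045,0],
    [-0.003,-0.045,0],
    [-0.003,-0.045,0]
  ],
  "angular": [
    [0,0,0],
    [0,0,0],
    [0,0,0],
    [0,0,0],
    [0,0,-0.3],
    [0,0,-0.3],
    [0,0,-0.3],
    [0,0,-0.3]
  ],
  "hand": [0.015,0.015,0.015,0.015,0.015,0.015,0.015,0.015]
}}

```text
time: 21.8
tool_pos: [0.492, -0.1704, 0.1278]
tcp_rot: [0.054, 3.136, -0.001]
wrist_force: [1.5, -0.0, -1.6]
width: 0.243
```

```bash
python3 go.py .4977 -.2634 .12 87.6
```

```text
t 21.8 pos [ 492.  -170.4  127.8] jaw 88.0 tilt [ 0.005 -0.001] F [ 1.5 -0.  -1.6] open mm 20.8 q [-0.38  0.07  2.05  0.    1.02 -1.92]
tool delta mm [ -8.9 -92.7   7.9] turn z deg 0.4
delta mm after turn [ -9.6 -92.7   7.9]
tilt fix deg [-0.04  0.27  0.  ]
```

Emit:
{"fn": "arm_command", "kwargs": {
  "slide": [
    [-0.002,-0.035,0],
    [-0.002,-0.025,0],
    [-0.001,-0.015,0.005],
    [-0.001,-0.007,0.01],
    [0,-0.002,0.012],
    [0,0,0.012],
    [0,0,0.006],
    [0,0,0]
  ],
  "angular": [
    [0,0,0],
    [0,0,0],
    [0,0,0],
    [0,0,0],
    [0,0,0],
    [0,0,0],
    [0,0,0],
    [0,0,0]
  ],
  "hand": [0.015,0.015,0.015,0.015,0.015,0.015,0.015,0.015]
}}

```text
time: 22.6
tool_pos: [0.4932, -0.2594, 0.0769]
tcp_rot: [0.06, 3.139, 0.002]
wrist_force: [-0.5, -0.2, -0.6]
width: 0.239
```

```bash
python3 go.py .4977 -.2634 .018 87.6
```

```text
t 22.6 pos [ 493.2 -259.4   76.9] jaw 87.8 tilt [0.002 0.001] F [-0.5 -0.2 -0.6] open mm 20.4 q [-0.53  0.2   2.01  0.    0.93 -2.06]
tool delta mm [-4.5 -3.9 58.9] turn z deg 0.2
delta mm after turn [-4.5 -3.9 58.9]
tilt fix deg [ 0.09  0.11 -0.  ]
```

Emit:
{"fn": "arm_command", "kwargs": {
  "slide": [
    [-0.002,-0.002,0.008],
    [-0.001,-0.001,0.012],
    [0,0,0.012],
    [0,0,0.012],
    [0,0,0.007],
    [0,0,0.003],
    [0,0,0],
    [0,0,0]
  ],
  "angular": [
    [0,0,0],
    [0,0,0],
    [0,0,0],
    [0,0,0],
    [0,0,0],
    [0,0,0],
    [0,0,0],
    [0,0,0]
  ],
  "hand": [0.015,0.015,0.015,0.015,0.015,0.015,0.015,0.015]
}}

```text
time: 23.4
tool_pos: [0.4966, -0.2606, 0.0175]
tcp_rot: [0.056, 3.14, 0.004]
wrist_force: [0.2, -0.2, -1.4]
width: 0.238
```

```bash
python3 go.py .4977 -.2634 .017 87.6
```

```text
t 23.4 pos [ 496.6 -260.6   17.5] jaw 87.9 tilt [0.001 0.002] F [ 0.2 -0.2 -1.4] open mm 20.3 q [-0.53  0.29  2.03  0.    0.82 -2.07]
tool delta mm [-1.2 -2.7  0.5] turn z deg 0.3
delta mm after turn [-1.2 -2.7  0.5]
tilt fix deg [ 0.13  0.05 -0.  ]
```

Release, lift and look.

Emit:
{"fn": "arm_command", "kwargs": {
  "slide": [
    [0,0,0],
    [0,0,0],
    [0,0,0],
    [0,0,0],
    [0,0,-0.015],
    [0,0,-0.03],
    [0,0,-0.03],
    [0,0.01,-0.02]
  ],
  "angular": [
    [0,0,0],
    [0,0,0],
    [0,0,0],
    [0,0,0],
    [0,0,0],
    [0,0,0],
    [0,0,0],
    [0,0,0]
  ],
  "hand": [0.015,0.03,0.042,0.042,0.042,0.042,0.042,0.042]
}}

```text
time: 24.2
tool_pos: [0.496, -0.2512, 0.1175]
tcp_rot: [-0.058, -3.14, -0.005]
wrist_force: [0.5, 0.2, -1.2]
width: 0.494
```

```bash
python3 go.py .6571 .0819 .12 83; python3 - <<'E'
from h import *
for n in ("top","side"):
    cv2.imwrite(f"pics/{n}1.png",bot.read_camera(n)[:,:,::-1])
E
```

```text
t 24.2 pos [ 496.  -251.2  117.5] jaw 87.9 tilt [-0.001  0.003] F [ 0.5  0.2 -1.2] open mm 42.2 q [-0.51  0.15  1.98  0.    1.02 -2.05]
tool delta mm [-148.7  338.8   -1.6] turn z deg 4.9
delta mm after turn [-119.3  350.2   -1.6]
tilt fix deg [ 0.16 -0.05  0.  ]
```

View pics/top1.png

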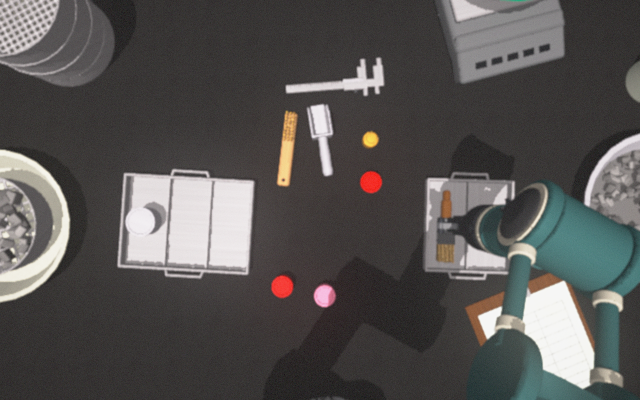

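View pics/side1.png

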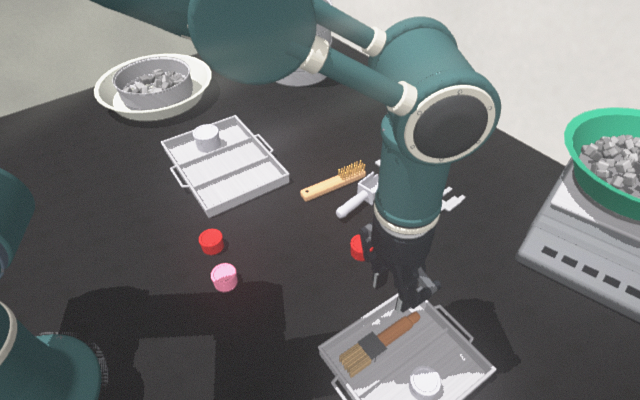

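Both tins sit upright in their bays: the large tin at (141,220) in the top view, the small tin at (425,380) in the side view. The soft brush lies flat in its bay at (446,225). Next is the wire brush.

Emit:
{"fn": "arm_command", "kwargs": {
  "slide": [
    [-0.01,0.03,0],
    [-0.017,0.04,0],
    [-0.018,0.045,0],
    [-0.018,0.045,0],
    [-0.018,0.045,0],
    [-0.018,0.045,0],
    [-0.015,0.04,0],
    [-0.008,0.025,0]
  ],
  "angular": [
    [0,0,0.6],
    [0,0,0.6],
    [0,0,0.6],
    [0,0,0.6],
    [0,0,0.6],
    [0,0,0.6],
    [0,0,0.6],
    [0,0,0]
  ],
  "hand": [0.05,0.05,0.05,0.05,0.05,0.05,0.05,0.05]
}}

```text
time: 25.1
tool_pos: [0.6464, 0.0595, 0.1201]
tcp_rot: [0.187, 3.13, -0.005]
wrist_force: [0.5, -0.1, 1.2]
width: 0.585
```

```bash
python3 go.py .6571 .0819 .07 83
```

```text
t 25.1 pos [646.4  59.5 120.1] jaw 83.2 tilt [ 0.006 -0.003] F [ 0.5 -0.1  1.2] open mm 50.0 q [ 0.06  0.31  1.78 -0.    1.05 -1.39]
tool delta mm [-7.7 23.6 50. ] turn z deg 0.2
delta mm after turn [-7.6 23.6 50. ]
tilt fix deg [-0.14  0.37  0.  ]
```

Emit:
{"fn": "arm_command", "kwargs": {
  "slide": [
    [-0.003,0.008,0],
    [-0.002,0.006,0.004],
    [-0.001,0.003,0.01],
    [0,0.001,0.012],
    [0,0,0.012],
    [0,0,0.005],
    [0,0,0.001],
    [0,0,0]
  ],
  "angular": [
    [0,0.2,0],
    [0,0.1,0],
    [0,0,0],
    [0,0,0],
    [0,0,0],
    [0,0,0],
    [0,0,0],
    [0,0,0]
  ],
  "hand": [0.05,0.05,0.05,0.05,0.05,0.05,0.05,0.05]
}}

```text
time: 25.9
tool_pos: [0.6513, 0.0749, 0.0679]
tcp_rot: [-0.186, -3.129, 0.008]
wrist_force: [-0.5, 0.2, -0.9]
width: 0.587
```

```bash
python3 go.py .6571 .0819 .012 83
```

```text
t 25.9 pos [651.3  74.9  67.9] jaw 83.2 tilt [-0.007 -0.005] F [-0.5  0.2 -0.9] open mm 50.2 q [ 0.08  0.38  1.79 -0.    0.98 -1.37]
tool delta mm [-5.3  7.9 55.8] turn z deg 0.2
delta mm after turn [-5.3  8.  55.8]
tilt fix deg [-0.31 -0.39  0.  ]
```

Emit:
{"fn": "arm_command", "kwargs": {
  "slide": [
    [-0.003,0.004,0.006],
    [-0.002,0.002,0.01],
    [0,0.001,0.012],
    [0,0,0.012],
    [0,0,0.007],
    [0,0,0.002],
    [0,0,0],
    [0,0,0]
  ],
  "angular": [
    [0,0,0],
    [0,0,0],
    [0,0,0],
    [0,0,0],
    [0,0,0],
    [0,0,0],
    [0,0,0],
    [0,0,0]
  ],
  "hand": [0.05,0.05,0.05,0.05,0.05,0.05,0.05,0.05]
}}

```text
time: 26.7
tool_pos: [0.6576, 0.0814, 0.0146]
tcp_rot: [-0.187, -3.129, 0.008]
wrist_force: [0.9, -0.2, 1.6]
width: 0.587
```

```bash
python3 go.py .6571 .0819 .012 83
```

```text
t 26.7 pos [657.6  81.4  14.6] jaw 83.2 tilt [-0.007 -0.005] F [ 0.9 -0.2  1.6] open mm 50.2 q [ 0.09  0.46  1.8  -0.01  0.9  -1.36]
tool delta mm [0.5 0.4 2.6] turn z deg 0.2
delta mm after turn [0.5 0.4 2.6]
tilt fix deg [-0.31 -0.36  0.  ]
```

Emit:
{"fn": "arm_command", "kwargs": {
  "slide": [
    [0,0,0.002],
    [0,0,0],
    [0,0,0],
    [0,0,0],
    [0,0,0],
    [0,0,0],
    [0,0,0],
    [0,0,0]
  ],
  "angular": [
    [0,0,0],
    [0,0,0],
    [0,0,0],
    [0,0,0],
    [0,0,0],
    [0,0,0],
    [0,0,0],
    [0,0,0]
  ],
  "hand": [0.04,0.03,0.018,0.018,0.018,0.018,0.018,0.018],
  "squeeze": 60
}}

```text
time: 27.5
tool_pos: [0.6587, 0.0814, 0.0143]
tcp_rot: [-0.187, -3.132, 0.007]
wrist_force: [0.4, -0.4, -1.1]
width: 0.285
```

```bash
python3 go.py .4968 .2984 .12 86.1
```

```text
t 27.5 pos [658.7  81.4  14.3] jaw 83.2 tilt [-0.004 -0.004] F [ 0.4 -0.4 -1.1] open mm 24.3 q [ 0.09  0.46  1.8  -0.01  0.89 -1.36]
tool delta mm [ 187.   195.7 -106. ] turn z deg -2.9
delta mm after turn [ 176.7  205.  -106.1]
tilt fix deg [-0.28 -0.19  0.  ]
```

Emit:
{"fn": "arm_command", "kwargs": {
  "slide": [
    [0,0,-0.02],
    [0,0,-0.03],
    [0,0,-0.03],
    [0.01,0.01,-0.015],
    [0.025,0.028,-0.005],
    [0.035,0.038,0],
    [0.035,0.04,0],
    [0.033,0.04,0]
  ],
  "angular": [
    [0,0,0],
    [0,0,0],
    [0,0,0],
    [0,0,0],
    [0,0,-0.7],
    [0,0,-0.7],
    [0,0,-0.7],
    [0,0,-0.7]
  ],
  "hand": [0.018,0.018,0.018,0.018,0.018,0.018,0.018,0.018]
}}

```text
time: 28.3
tool_pos: [0.5386, 0.2477, 0.1161]
tcp_rot: [-0.125, -3.134, 0.006]
wrist_force: [0.5, 0.4, -1.1]
width: 0.282
```

```bash
python3 go.py .4968 .2984 .1 86.1
```

```text
t 28.3 pos [538.6 247.7 116.1] jaw 85.5 tilt [-0.005 -0.003] F [ 0.5  0.4 -1.1] open mm 24.1 q [ 0.39  0.22  1.9  -0.    1.03 -1.1 ]
tool delta mm [45.6 47.3 16.1] turn z deg -0.6
delta mm after turn [45.  47.8 16.1]
tilt fix deg [-0.21 -0.27  0.  ]
```

Emit:
{"fn": "arm_command", "kwargs": {
  "slide": [
    [0.017,0.018,0],
    [0.01,0.012,0],
    [0.005,0.006,0],
    [0.002,0.002,0.006],
    [0,0,0.01],
    [0,0,0.012],
    [0,0,0.006],
    [0,0,0]
  ],
  "angular": [
    [0,0,-0.3],
    [0,0,-0.2],
    [0,0,0],
    [0,0,0],
    [0,0,0],
    [0,0,0],
    [0,0,0],
    [0,0,0]
  ],
  "hand": [0.018,0.018,0.018,0.018,0.018,0.018,0.018,0.018]
}}

```text
time: 29.1
tool_pos: [0.497, 0.2934, 0.076]
tcp_rot: [-0.1, -3.129, 0.007]
wrist_force: [-0.1, 0.4, -1.3]
width: 0.286
```

```bash
python3 go.py .4968 .2984 .0175 86.1
```

```text
t 29.1 pos [497.  293.4  76. ] jaw 86.3 tilt [-0.011 -0.004] F [-0.1  0.4 -1.3] open mm 24.4 q [ 0.49  0.24  1.95  0.    0.96 -1.02]
tool delta mm [-0.1  5.2 58.5] turn z deg 0.2
delta mm after turn [-0.1  5.2 58.5]
tilt fix deg [-0.29 -0.63  0.  ]
```

Emit:
{"fn": "arm_command", "kwargs": {
  "slide": [
    [0,0.002,0.008],
    [0,0.001,0.012],
    [0,0,0.012],
    [0,0,0.011],
    [0,0,0.006],
    [0,0,0.003],
    [0,0,0],
    [0,0,0]
  ],
  "angular": [
    [-0.1,-0.2,0],
    [0,-0.2,0],
    [0,0,0],
    [0,0,0],
    [0,0,0],
    [0,0,0],
    [0,0,0],
    [0,0,0]
  ],
  "hand": [0.018,0.018,0.018,0.018,0.018,0.018,0.018,0.018]
}}

```text
time: 29.9
tool_pos: [0.4975, 0.295, 0.0181]
tcp_rot: [-0.104, -3.135, 0.007]
wrist_force: [-0.1, -0.2, -0.9]
width: 0.288
```

```bash
python3 go.py .4968 .2984 .0175 86.1
```

```text
t 29.9 pos [497.5 295.   18.1] jaw 86.2 tilt [-0.005 -0.004] F [-0.1 -0.2 -0.9] open mm 24.6 q [ 0.49  0.32  1.99 -0.    0.84 -1.01]
tool delta mm [0.9 3.3 0.6] turn z deg 0.1
delta mm after turn [0.9 3.3 0.6]
tilt fix deg [-0.25 -0.29  0.  ]
```

Emit:
{"fn": "arm_command", "kwargs": {
  "slide": [
    [0,0,0],
    [0,0,0],
    [0,0,0],
    [0,0,0],
    [0,0,-0.015],
    [0,0,-0.03],
    [0,0,-0.03],
    [0,0,-0.02]
  ],
  "angular": [
    [0,0,0],
    [0,0,0],
    [0,0,0],
    [0,0,0],
    [0,0,0],
    [0,0,0],
    [0,0,0],
    [0,0,0]
  ],
  "hand": [0.018,0.035,0.044,0.044,0.044,0.044,0.044,0.044]
}}

```text
time: 30.7
tool_pos: [0.497, 0.295, 0.1177]
tcp_rot: [-0.104, -3.133, 0.009]
wrist_force: [0.4, -0.2, 0.7]
width: 0.515
```

```bash
python3 go.py .6638 .0038 .12 97.6
```

```text
t 30.7 pos [497.  295.  117.7] jaw 86.2 tilt [-0.007 -0.005] F [ 0.4 -0.2  0.7] open mm 44.0 q [ 0.49  0.19  1.93 -0.    1.03 -1.01]
tool delta mm [-185.7 -279.5   -2. ] turn z deg -11.4
delta mm after turn [-126.8 -310.7   -1.4]
tilt fix deg [-0.33 -0.41  0.  ]
```

Emit:
{"fn": "arm_command", "kwargs": {
  "slide": [
    [-0.018,-0.03,0],
    [-0.026,-0.04,0],
    [-0.024,-0.042,0],
    [-0.023,-0.042,0],
    [-0.022,-0.042,0],
    [-0.018,-0.038,0],
    [-0.012,-0.028,0],
    [-0.006,-0.015,0]
  ],
  "angular": [
    [0,0,-1.5],
    [0,0,-1.5],
    [0,0,-1.5],
    [0,0,-1.5],
    [0,0,-1.5],
    [0,0,-1.5],
    [0,0,-1.5],
    [0,0,-1]
  ],
  "hand": [0.05,0.05,0.05,0.05,0.05,0.05,0.05,0.05]
}}

```text
time: 31.5
tool_pos: [0.6644, 0.0158, 0.1389]
tcp_rot: [-0.234, 3.115, 0.002]
wrist_force: [0.2, 0.1, -0.7]
width: 0.582
```

```bash
python3 go.py .6638 .0038 .08 97.6
```

```text
t 31.5 pos [664.4  15.8 138.9] jaw 98.6 tilt [0.018 0.002] F [ 0.2  0.1 -0.7] open mm 49.7 q [-0.02  0.31  1.74  0.    1.08 -1.74]
tool delta mm [  3.5 -11.8  58.9] turn z deg 1.0
delta mm after turn [  3.3 -11.8  58.9]
tilt fix deg [-0.02  1.05  0.  ]
```

Emit:
{"fn": "arm_command", "kwargs": {
  "slide": [
    [0.001,-0.003,0],
    [0,-0.003,0.006],
    [0,-0.001,0.012],
    [0,0,0.014],
    [0,0,0.012],
    [0,0,0.006],
    [0,0,0.002],
    [0,0,0]
  ],
  "angular": [
    [0,0.4,0.4],
    [0,0.3,0.3],
    [0,0,0],
    [0,0,0],
    [0,0,0],
    [0,0,0],
    [0,0,0],
    [0,0,0]
  ],
  "hand": [0.05,0.05,0.05,0.05,0.05,0.05,0.05,0.05]
}}

```text
time: 32.3
tool_pos: [0.6626, 0.0108, 0.0831]
tcp_rot: [-0.214, 3.131, 0.002]
wrist_force: [0.2, 0.0, 0.0]
width: 0.585
```

```bash
python3 go.py .6638 .0038 .015 97.6
```

```text
t 32.3 pos [662.6  10.8  83.1] jaw 97.8 tilt [0.003 0.002] F [0.2 0.  0. ] open mm 50.0 q [-0.02  0.37  1.77  0.    1.   -1.73]
tool delta mm [-0.  -7.2 68.1] turn z deg 0.2
delta mm after turn [-0.  -7.2 68.1]
tilt fix deg [ 0.07  0.17 -0.  ]
```

Emit:
{"fn": "arm_command", "kwargs": {
  "slide": [
    [0,-0.003,0.004],
    [0,-0.002,0.01],
    [0,-0.001,0.013],
    [0,0,0.013],
    [0,0,0.011],
    [0,0,0.006],
    [0,0,0.002],
    [0,0,0]
  ],
  "angular": [
    [0,0,0],
    [0,0,0],
    [0,0,0],
    [0,0,0],
    [0,0,0],
    [0,0,0],
    [0,0,0],
    [0,0,0]
  ],
  "hand": [0.05,0.05,0.05,0.05,0.05,0.05,0.05,0.05]
}}

```text
time: 33.1
tool_pos: [0.6638, 0.0043, 0.0186]
tcp_rot: [-0.214, 3.132, 0.002]
wrist_force: [-0.0, -0.1, 1.4]
width: 0.582
```

```bash
python3 go.py .6638 .0038 .015 97.6
```

```text
t 33.1 pos [663.8   4.3  18.6] jaw 97.8 tilt [0.003 0.001] F [-0.  -0.1  1.4] open mm 49.7 q [-0.03  0.45  1.8   0.    0.89 -1.74]
tool delta mm [ 0.1 -0.5  3.6] turn z deg 0.2
delta mm after turn [ 0.1 -0.5  3.6]
tilt fix deg [ 0.06  0.16 -0.  ]
```

Emit:
{"fn": "arm_command", "kwargs": {
  "slide": [
    [0.001,0,0.003],
    [0,0,0.001],
    [0,0,0],
    [0,0,0],
    [0,0,0],
    [0,0,0],
    [0,0,0],
    [0,0,0]
  ],
  "angular": [
    [0,0,0],
    [0,0,0],
    [0,0,0],
    [0,0,0],
    [0,0,0],
    [0,0,0],
    [0,0,0],
    [0,0,0]
  ],
  "hand": [0.045,0.035,0.025,0.015,0.015,0.015,0.015,0.015],
  "squeeze": 80
}}

```text
time: 33.9
tool_pos: [0.6639, 0.0043, 0.0161]
tcp_rot: [-0.214, 3.129, 0.002]
wrist_force: [-0.3, -0.2, -1.7]
width: 0.242
```

```bash
python3 go.py .4797 .2094 .12 86.1
```

```text
t 33.9 pos [663.9   4.3  16.1] jaw 97.8 tilt [0.005 0.001] F [-0.3 -0.2 -1.7] open mm 20.7 q [-0.03  0.45  1.8   0.    0.89 -1.74]
tool delta mm [ 154.   228.4 -104.6] turn z deg 11.7
delta mm after turn [ 197.2  192.2 -104.8]
tilt fix deg [ 0.04  0.32 -0.  ]
```

Lift first, then turn gently while moving.

Emit:
{"fn": "arm_command", "kwargs": {
  "slide": [
    [0,0,-0.01],
    [0,0,-0.02],
    [0,0,-0.025],
    [0,0,-0.025],
    [0.01,0.01,-0.02],
    [0.02,0.02,-0.005],
    [0.028,0.028,0],
    [0.03,0.03,0]
  ],
  "angular": [
    [0,0,0],
    [0,0,0],
    [0,0,0],
    [0,0,0],
    [0,0,2],
    [0,0,3],
    [0,0,3],
    [0,0,2]
  ],
  "hand": [0.015,0.015,0.015,0.015,0.015,0.015,0.015,0.015]
}}

```text
time: 34.7
tool_pos: [0.574, 0.0861, 0.1305]
tcp_rot: [0.079, 3.128, 0.002]
wrist_force: [-0.4, 0.7, -0.2]
width: 0.238
```

```bash
python3 go.py .4797 .2094 .12 86.1
```

```text
t 34.7 pos [574.   86.1 130.5] jaw 87.1 tilt [0.013 0.001] F [-0.4  0.7 -0.2] open mm 20.3 q [ 0.11  0.17  1.93 -0.    1.03 -1.41]
tool delta mm [100.5 118.3   9.4] turn z deg 1.0
delta mm after turn [102.6 116.6   9.4]
tilt fix deg [ 0.11  0.72 -0.  ]
```

Emit:
{"fn": "arm_command", "kwargs": {
  "slide": [
    [0.028,0.03,0],
    [0.025,0.028,0],
    [0.02,0.022,0],
    [0.013,0.016,0],
    [0.006,0.008,0],
    [0.002,0.002,0.006],
    [0,0,0.01],
    [0,0,0.006]
  ],
  "angular": [
    [0,0.1,0],
    [0,0.1,0],
    [0,0.1,0],
    [0,0.1,0],
    [0,0,0],
    [0,0,0],
    [0,0,0],
    [0,0,0]
  ],
  "hand": [0.015,0.015,0.015,0.015,0.015,0.015,0.015,0.015]
}}

```text
time: 35.5
tool_pos: [0.4814, 0.2034, 0.1134]
tcp_rot: [0.076, 3.126, 0.009]
wrist_force: [-0.6, 0.1, -1.6]
width: 0.242
```

```bash
python3 go.py .4797 .2094 .0195 86.1;  python3 - <<'E'
from h import *
cv2.imwrite(f"pics/side2.png",bot.read_camera("side")[:,:,::-1])
cv2.imwrite(f"pics/top2.png",bot.read_camera("top")[:,:,::-1])
E
```

```text
t 35.5 pos [481.4 203.4 113.4] jaw 87.2 tilt [0.015 0.005] F [-0.6  0.1 -1.6] open mm 20.7 q [ 0.35  0.08  2.06 -0.    0.98 -1.17]
tool delta mm [ 3.3  5.3 93.9] turn z deg 1.1
delta mm after turn [ 3.4  5.3 93.9]
tilt fix deg [ 0.34  0.83 -0.  ]
```

View pics/side2.png

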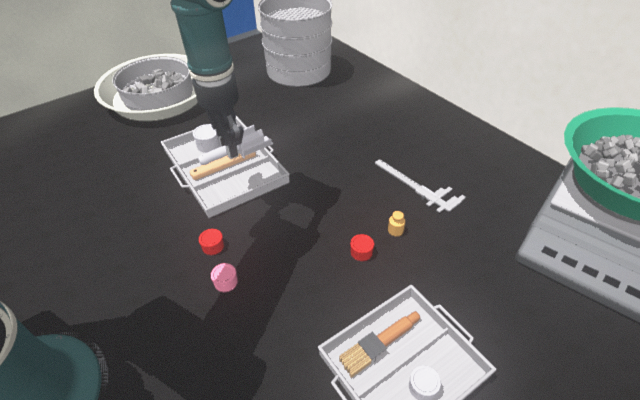

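View pics/top2.png

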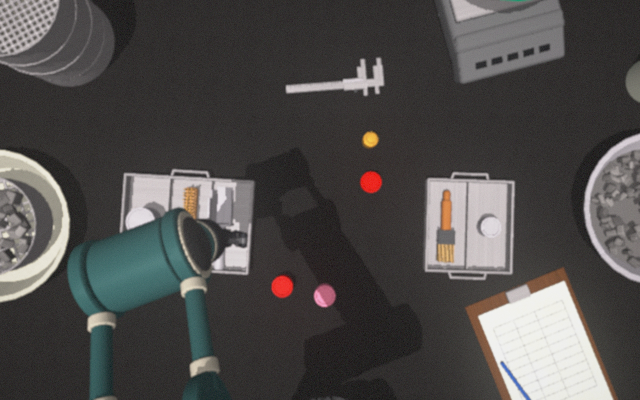

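The held scoop looks level at (240,145) in the side view. The wire brush is in the middle bay at (190,200) in the top view, and the fine kit at (446,225) and (490,226) looks right. Lowering the scoop now.

Emit:
{"fn": "arm_command", "kwargs": {
  "slide": [
    [0.001,0.002,0.01],
    [0.001,0.002,0.016],
    [0,0,0.018],
    [0,0,0.018],
    [0,0,0.012],
    [0,0,0.006],
    [0,0,0.001],
    [0,0,0]
  ],
  "angular": [
    [0.1,0.3,0.5],
    [0.1,0.2,0.5],
    [0,0,0],
    [0,0,0],
    [0,0,0],
    [0,0,0],
    [0,0,0],
    [0,0,0]
  ],
  "hand": [0.015,0.015,0.015,0.015,0.015,0.015,0.015,0.015]
}}

```text
time: 36.4
tool_pos: [0.4799, 0.2054, 0.0229]
tcp_rot: [-0.116, -3.139, 0.001]
wrist_force: [0.7, 0.3, -0.7]
width: 0.239
```

```bash
python3 go.py .4797 .2094 .0195 86.1
```

```text
t 36.4 pos [479.9 205.4  22.9] jaw 85.8 tilt [-0.001 -0.   ] F [ 0.7  0.3 -0.7] open mm 20.4 q [ 0.36  0.22  2.11 -0.    0.82 -1.14]
tool delta mm [0.5 4.  3.4] turn z deg -0.3
delta mm after turn [0.4 4.  3.4]
tilt fix deg [-0.03 -0.04  0.  ]
```

Emit:
{"fn": "arm_command", "kwargs": {
  "slide": [
    [0,0.002,0.002],
    [0,0.001,0.001],
    [0,0,0],
    [0,0,0],
    [0,0,0],
    [0,0,0],
    [0,0,0],
    [0,0,0]
  ],
  "angular": [
    [0,0,0],
    [0,0,0],
    [0,0,0],
    [0,0,0],
    [0,0,0],
    [0,0,0],
    [0,0,0],
    [0,0,0]
  ],
  "hand": [0.015,0.015,0.015,0.015,0.02,0.03,0.042,0.042]
}}

```text
time: 37.2
tool_pos: [0.4834, 0.21, 0.0235]
tcp_rot: [0.116, 3.133, 0.004]
wrist_force: [0.9, -0.0, 0.1]
width: 0.497
```

```bash
python3 go.py .4797 .2094 .0195 86.1
```

```text
t 37.2 pos [483.4 210.   23.5] jaw 85.8 tilt [0.007 0.002] F [ 0.9 -0.   0.1] open mm 42.5 q [ 0.36  0.22  2.1  -0.    0.81 -1.13]
tool delta mm [ 3.7 -0.9  4. ] turn z deg -0.3
delta mm after turn [ 3.7 -0.9  4. ]
tilt fix deg [ 0.16  0.37 -0.  ]
```

Emit:
{"fn": "arm_command", "kwargs": {
  "slide": [
    [0,0,-0.01],
    [0,0,-0.025],
    [0,0,-0.03],
    [0,0,-0.03],
    [0,-0.02,-0.02],
    [0.005,-0.045,0],
    [0.005,-0.045,0],
    [0.005,-0.045,0]
  ],
  "angular": [
    [0,0,0],
    [0,0,0],
    [0,0,0],
    [0,0,0],
    [0,0,0],
    [0,0,0],
    [0,0,0],
    [0,0,0]
  ],
  "hand": [0.042,0.042,0.042,0.042,0.042,0.042,0.042,0.042]
}}

```text
time: 38.0
tool_pos: [0.4594, 0.0566, 0.1497]
tcp_rot: [0.101, 3.125, 0.007]
wrist_force: [0.7, -0.9, -0.2]
width: 0.497
```

Emit:
{"fn": "arm_command", "kwargs": {
  "slide": [
    [0.005,-0.045,0],
    [0,-0.03,0],
    [0,-0.015,0],
    [0,-0.005,0],
    [0,0,0],
    [0,0,0],
    [0,0,0],
    [0,0,0]
  ],
  "angular": [
    [0,0,0],
    [0,0,0],
    [0,0,0],
    [0,0,0],
    [0,0,0],
    [0,0,0],
    [0,0,0],
    [0,0,0]
  ],
  "hand": [0.042,0.042,0.042,0.042,0.042,0.042,0.042,0.042]
}}

```text
time: 38.8
tool_pos: [0.4476, -0.044, 0.1546]
tcp_rot: [0.107, 3.117, 0.005]
wrist_force: [-0.7, 0.2, -0.0]
width: 0.49
```

```bash
python3 go.py; python3 - <<'E'
from h import *
a=bot.read_camera("side")[:,:,::-1];b=bot.read_camera("top")[:,:,::-1]
cv2.imwrite("pics/side3.png",a);cv2.imwrite("pics/top3.png",b)
cv2.imwrite("pics/z6.png",cv2.resize(b[165:285,110:260],None,fx=5,fy=5,interpolation=cv2.INTER_CUBIC))
cv2.imwrite("pics/z7.png",cv2.resize(a[110:220,150:300],None,fx=5,fy=5,interpolation=cv2.INTER_CUBIC))
cv2.imwrite("pics/z8.png",cv2.resize(b[165:285,410:530],None,fx=5,fy=5,interpolation=cv2.INTER_CUBIC))
E
```

```text
t 38.8 pos [447.6 -44.  154.6] jaw 86.1 tilt [0.023 0.002] F [-0.7  0.2 -0. ] open mm 41.8 q [-0.16 -0.11  2.17  0.01  1.06 -1.66]
```

View pics/z6.png

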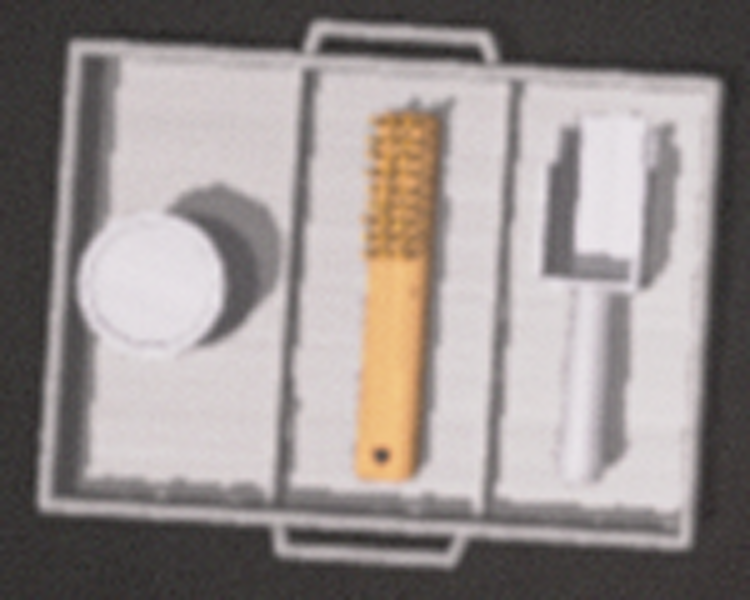

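View pics/z7.png

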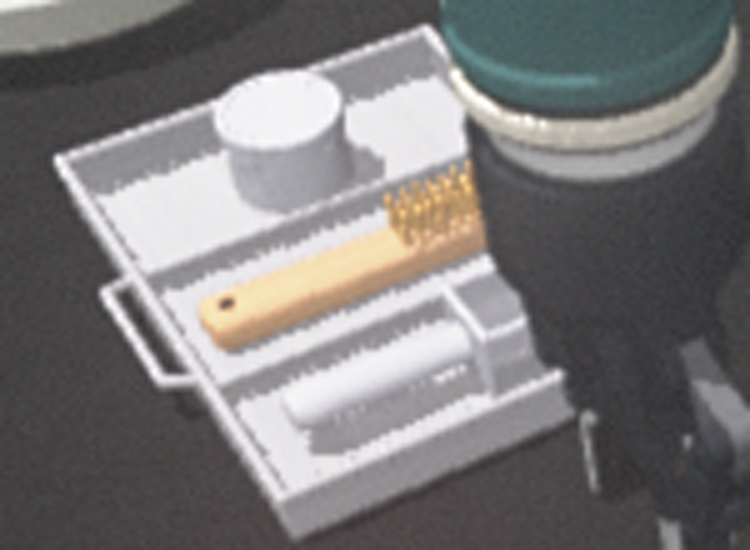

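View pics/z8.png

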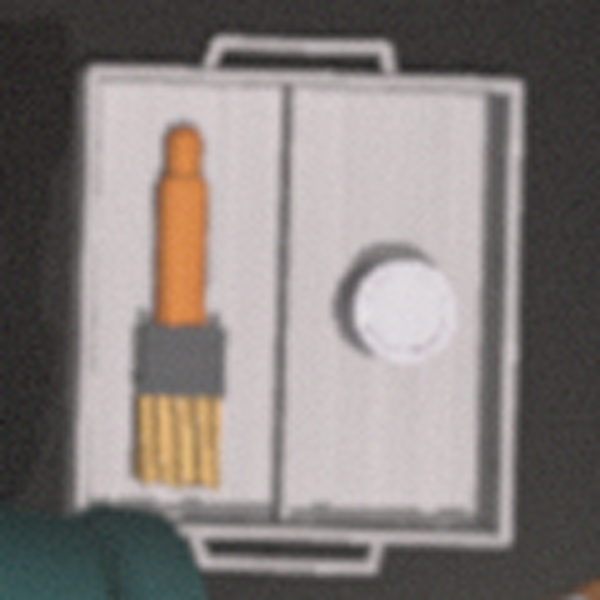

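View pics/top3.png

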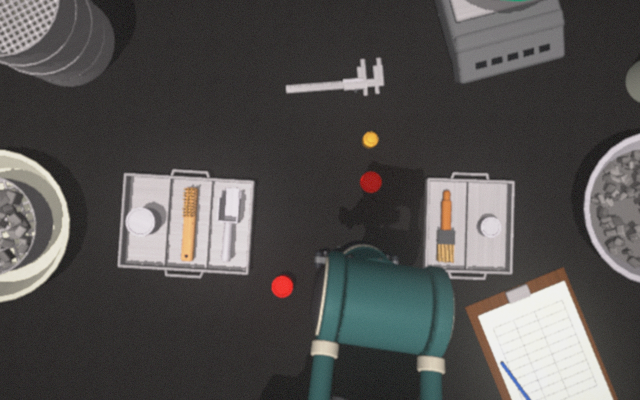

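```bash
python3 - <<'E'
from poses import *
f=3e-3
def lift(l): return [((x,y,z+3),b) for (x,y,z),b in l]
o=(110,165)
wb=fit(P(lift([((-80,13,18),(356,476)),((-80,-13,18),(413,480)),((15,13,18),(368,258)),((15,-13,18),(429,262))])),[.5,.3,0],o)
sc=fit(P(lift([((16,22,38),(540,280)),((16,-22,38),(640,291)),((-68,0,20),(580,485)),((90,0,2),(618,112))])),[.5,.2,0],o)
sb=fit(P(lift([((-68,0,9),(184,122)),((90,18,9),(217,488)),((90,-18,9),(134,482)),((49,18,16),(224,397)),((49,-18,16),(134,393))])),[.5,-.27,3.1],(410,165))
lt=w("top",110+151/5-.4,165+283/5-.4,.045);st=w("top",410+406/5-.4,165+311/5-.4,.031)
T={"c":(.4968,.2984,-.0681),"f":(.4848,-.3079,-.0424)}
def loc(t,p):
    x,y,a=T[t];c,s=np.cos(a),np.sin(a);d=(p[0]-x,p[1]-y);return np.round([(c*d[0]+s*d[1])*1e3,(-s*d[0]+c*d[1])*1e3],1)
for n,t,v in(("wire","c",wb),("scoop","c",sc),("soft","f",sb)):print(n,loc(t,v[0]),"yaw rel",round(v[0][2]-T[t][2],3),v[1])
print("large",loc("c",lt),"small",loc("f",st))
# roundness of tins and shift of weight/calliper between first and last picture
a=cv2.imread("pics/top0.png");b=cv2.imread("pics/top3.png")
r=cv2.absdiff(a,b)[50:150,270:400].max(2);print(r[:,85:].max(), r[:50].max())
E
```

```text
wire [ 0.7 -5.3] yaw rel -0.001 [-0.4  0.5  0.4  0.4  0.1 -0.4  0.  -0.5]
scoop [ -6.7 -91. ] yaw rel -0.019 [-0.9  0.5  0.1 -0.1  0.3 -0.8  0.5  0.3]
soft [ 9.7 47.9] yaw rel 3.141 [-0.1  0.2 -0.4 -0.1 -0.3  0.6 -0.2 -0.5  1.1 -0.2]
large [ 0.8 88.9] small [ -0.3 -43.3]
17 19
```

```bash
python3 -c "
from workcell import bot
print(bot.finish_job())"
```

```text
the job is handed in; nothing more can be done
None
```

I made up both kits and handed the job in about 39 s into the 106 s limit; no verdict was reported.

- **Coarse tray:** the large tin is in the +y bay, the wire brush in the middle bay and the scoop in the -y bay.
- **Fine tray:** the soft brush is in the +y bay and the small tin in the -y bay.

The last check, measured from the top camera, shows every item inside its limits:

| Item | x in tray (mm) | y in tray (mm) | Distance from bay centre line (mm) | Yaw to bay (rad) |
|---|---|---|---|---|
| Large tin | 0.8 | 88.9 | 1.1 | – |
| Wire brush | 0.7 | -5.3 | 5.3 | 0.00 |
| Scoop | -6.7 | -91.0 | 1.0 | -0.02 |
| Soft brush | 9.7 | 47.9 | 2.9 | 0.00 |
| Small tin | -0.3 | -43.3 | 1.7 | – |

- **Weight and calliper:** neither moved. The pictures before and after differ there only by noise.
- **Height and tilt:** I judged these by eye only. The items look flat or upright, but the arm hid part of the wire brush and the scoop's trough in the last side picture.
- **Scoop release:** the arm rose a few mm as the jaws opened, though the pictures taken afterwards show the scoop sitting normally.

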